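# Stand the jig's locating post and hold it square

## Task

Stand the thicker of the two square-section steel posts upright in the socket of the aluminium jig base, fully home, and let go of it. Then take the workshop square, set it on the base with its stock along the scribed line, and slide its heel into the corner so that the stock lies flat on the base and the upright blade bears against the post; finish holding it there, pressed lightly but firmly (about ten newtons) both down on the base and against the post, as if someone were about to tighten the set screw. Leave everything else on the bench where it is.

Things in the scene. Friction and masses are not known exactly. Their poses are not given: they have to be found in the camera images.
- base: Aluminium jig base, a block 180 x 90 x 56 mm fixed to the bench, at most 0.4 rad from lying across in front of the robot. Origin: centre of its underside; x along its length, pointing to the end with the socket; z up. A straight dark line is scribed on top along its length (y = 0), from the socket to the other end. The corner screws are flush.
- socket_mouth (a point): Centre of the mouth of the square socket in the top of the jig base: at x = +50, y = 0, z = 56 mm of the base. Blind hole, 21 x 21 mm, sides along the base's x and y, small chamfer, 48 mm deep (floor at z = 8 mm of the base).
- post: The locating post, the thicker of two plain upright steel posts: square section 20 x 20 mm, 122 mm long, about 0.12 kg, foot chamfered, standing loose on the bench. Origin: centre of its foot; z along it, up; x and y square to its sides (any quarter turn fits). In the socket it stands 74 mm out of the base, with 0.5 mm play all round.
- post_tip (a point): Centre of the post's lower end (its foot, the same point as its origin).
- thin_pin: The other steel post, square section 12 x 12 mm, 122 mm long, standing on the bench; not to be used. Origin: centre of its foot.
- square: Workshop square, 0.15 kg, standing on its stock. Stock: dark wood, brass face, 90 (x) x 30 (y) x 18 mm high. Steel blade at one end, rising to 120 mm above the underside, 26 mm wide (x = +19 to +45), 8 mm thick (y = -4 to +4). Origin: centre of the stock's underside; z up along the blade; x along the stock towards the blade. The blade's outer edge (x = +45) is flush with the stock's end.
- square_heel (a point): Heel of the square: outer lower corner of stock and blade, mid thickness (x = +45, y = 0, z = 0 mm of the square). The blade's outer edge above it goes against the post, the stock's underside on the base. In place the square's x points the same way as the base's x and the heel is 10 mm short of the socket's centre. Friction on the base can carry the sideways push.
- timer: Bystander: wind-up timer, 63 mm across, 42 mm high. Origin: centre of its underside.
- tape: Bystander: roll of brown tape lying flat, 73 mm across, 48 mm high. Origin: centre of its underside.
- cap_a: Bystander: black screw cap, 33 mm across, 26 mm high. Origin: centre of its underside.
- cap_b: Bystander: another black screw cap, 33 mm across, 26 mm high. Origin: centre of its underside.
- ring_wrench: Bystander: white ring wrench lying flat, 54 x 164 x 16 mm. Origin: middle of its underside.
Mind the look-alikes: they are no part of the job. Of the things that look like the square, the largest one is meant.

How it is judged:
By the outcome, as a careful person would: the job done as asked, in the order asked, and still so for the second after the job is handed in, while the arm keeps its last pose, push and grip.
It also fails if it takes over 62 s, if anything falls off the work surface, if the arm or the gripper's body presses on something with over 40 N, if the wrist force passes 120 N, or if a joint passes its speed limit or range.

## Robot

A 7-joint arm with a two-finger parallel gripper is mounted at the origin on a cart in front of the work surface, level with it; the furniture and walls round the work are solid. World frame = base frame: x ahead of the robot, y to its left, z up, the work surface at z = 0. Lengths are in m, angles in rad, forces in N, time in s.
With the tool pointing down it reaches from about 0.425 to 0.95 m from the base axis. Payload 4.7 kg.
Tool frame: the origin (TCP) lies on the centre line of the jaws, within the pads' length; the fingertips stand 17 mm ahead of it and the grasp point (between the pads) lies 2 mm behind it; z points along the fingers, y is the direction in which the jaws open and shut (so a half turn about z gives the same grasp; the last joint's range is limited). The gripper opens to 85 mm and grips with 20 to 120 N. Pads are 22 mm wide; open, the fingers measure 114 mm over their backs; the gripper's body (76 mm by 85 mm) begins 54 mm behind the grasp point. The pads swing forward as they close: fully open they stand 13 mm farther back than shut.
Start: joints at [-1.143, 0.469, -0.049, 1.532, 0.024, 1.141, -0.082], TCP at [0.298, 0.606, 0.248] pointing down, gripper open.
Joint ranges: [-2.59, 2.59], [-0.33, 1.99], [-1.39, 1.29], [0.1, 2.45], [-1.04, 4.18], [0.21, 1.99], [-2.66, 2.66]. Speed limits (rad/s): [2.57, 2.57, 3.14, 3.14, 3.14, 3.14, 3.14].

## Interface

Orientations are given as [roll, pitch, yaw] about the fixed x, y, z axes, in that order (R = Rz(yaw) Ry(pitch) Rx(roll)).
In Python, from station import robot gives the robot as it stands.
- The arm moves only by the tool send_rows, never from a script. Its argument "targets" is one flat list of numbers, 5 for each row, row after row: the finger opening in cm, from 0 to 8.54, then the shift along the tool's x, y, z in cm, then the turn about the tool's z in degrees. A call has 1 to 10 rows; each row shifts and turns the commanded pose from where the row before left it, along the tool's axes as they then stand; what a row does not reach is not made up. A row lasts 1/8 s, in which the tool goes at most 62.5 mm and 10.7 degrees, less where a joint would pass 70% of its speed; a pose out of reach is approached as far as the arm can. A call with a gripper value outside its range is refused whole. The fingers move at their own pace and stop on an object; the grip force is fixed at half the most. Time passes only in rows, so rows that do not move let the fingers close. It gives the time, the measured TCP pose, the force and the opening at its end, in the units of the state.
- robot.sense(): the state, without advancing time (a new reading comes with each control period).
- robot.read_camera(name): name is "scene" or "side" or "wrist"; returns the picture (420x560x3 uint8, blue, green, red); there is no depth.
- robot.camera_info(name): a dict with "fx", "fy", "cx", "cy" (pixels), "eye" and "orientation" of the camera in the world. Camera axes: x right, y up, looking along -z (the intrinsics and any distortion apply to the point x, -y, -z); pixel columns grow to the right and rows downward; lengths in m; the calibration is good to about 2 mm. A picture is of the moment at which its call begins: read the wrist's pose just before it. camera_info takes no time and is no camera call; for the wrist camera it gives the pose at the moment of the call.
- robot.finish_job(): hands the job in, once; it reports no verdict.
The state is a dict: "time": time; "joint_positions": joint angles; "qvel": joint speeds; "effort": joint torques, N m; "position": TCP position; "tcp_rot": TCP orientation; "wrist_force": force on the tool from outside, world axes, zero at the start; "moment": the same for the moment, N m; "opening": finger opening in m.
Only numpy, scipy, OpenCV 4.12 (cv2) and the standard library are available. Lean on these libraries where they do the work, as an engineer would, in place of code of your own. Each camera call takes 0.05 s, during which the arm holds its last target.

## Working session

There is one attempt and no reset: what is moved stays moved. The work goes in short steps, Python scripts to look and compute and a tool call to move; the robot and the scene stay as the last step left them, time stands still between calls to the robot, and variables do not carry over. Pictures are saved under pics/ and viewed, and the job is handed in when it is done.

Besides the shell and the picture viewer there is one more tool, called after "Call:" by a JSON object that holds its "op" and its "data". send_rows: Moves the arm, as the interface text tells. Its arguments: {"type":"object","properties":{"targets":{"type":"array","items":{"type":"number"}}},"required":["targets"]}

```bash
ls; mkdir -p pics
cat > h.py <<'E'
import numpy as np,cv2
from station import robot
from scipy.spatial.transform import Rotation as R
def cam(n):
    i=robot.camera_info(n); return i
def snap(n,f):
    i=robot.camera_info(n); im=robot.read_camera(n); cv2.imwrite('pics/'+f+'.png',im); np.save('pics/'+f+'.npy',i,allow_pickle=True); return im,i
E
python3 - <<'E'
from h import *
for n in ["scene","side","wrist"]:
    im,i=snap(n,n+'0'); print(n,i)
print(robot.sense())
E
```

```text
pics
scene {'fx': 404.8563370951359, 'fy': 404.8563370951359, 'cx': 276.22227631129596, 'cy': 202.62846475715673, 'eye': array([-0.06353379,  0.62153449,  0.63764795]), 'orientation': array([ 0.94423704,  0.01257414, -2.29583259])}
side {'fx': 488.14889324273696, 'fy': 488.14889324273696, 'cx': 277.69434742561106, 'cy': 206.33979506730944, 'eye': array([1.0075774 , 0.39481461, 1.05158187]), 'orientation': array([ 5.05500935e-01, -6.18651592e-04,  2.09233388e+00])}
wrist {'fx': 348.22179978344326, 'fy': 348.22179978344326, 'cx': 281.2198470033208, 'cy': 209.93041808044322, 'eye': array([0.22325909, 0.64122521, 0.37367647]), 'orientation': array([-0.32909004,  0.00122893,  1.11382345])}
{'time': 0.15, 'joint_positions': array([-1.14288418,  0.46927193, -0.04855387,  1.53338817,  0.02407469,
        1.14096907, -0.08231487]), 'qvel': array([ 8.35007566e-04, -2.64844943e-03, -8.71229735e-05, -2.05025796e-03,
       -1.12453287e-03,  3.29378568e-04,  1.60042263e-03]), 'effort': array([ 6.22321222e-04, -5.10768878e+01, -4.65980312e-02, -2.37978083e+01,
        1.07611527e-02,  5.41391186e-03, -1.07924080e-05]), 'position': array([0.2975581 , 0.60543262, 0.24750499]), 'tcp_rot': array([-3.14014074e+00,  3.83734441e-05,  2.68474338e+00]), 'wrist_force': array([ 0.77523475,  0.30065539, -0.17805795]), 'moment': array([ 0.00537449,  0.02523128, -0.03375233]), 'opening': 0.08582651927291499}
```

View pics/scene0.png

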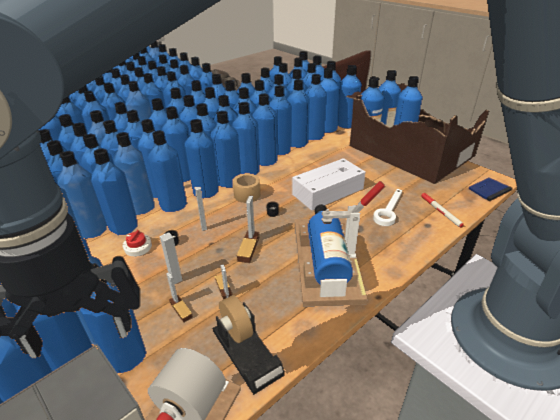

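View pics/side0.png

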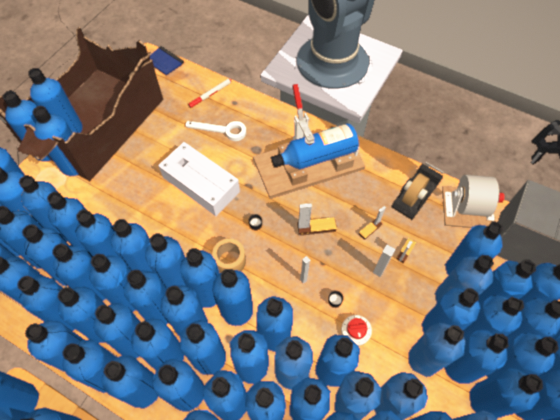

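View pics/wrist0.png

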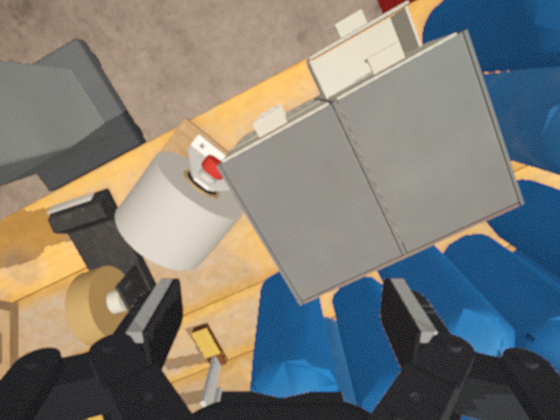

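Side view: the posts are at (305,268) and (385,260). The squares are at (315,222), (370,225) and (404,250). The base is at (200,178), with its socket near (183,162). Next I'll enlarge crops.

Run:
```python
import cv2
a=cv2.imread('pics/side0.png')
cv2.imwrite('pics/s_post.png',cv2.resize(a[190:340,220:420],None,fx=4,fy=4,interpolation=cv2.INTER_CUBIC))
cv2.imwrite('pics/s_base.png',cv2.resize(a[135:220,150:250],None,fx=7,fy=7,interpolation=cv2.INTER_CUBIC))
a=cv2.imread('pics/scene0.png')
cv2.imwrite('pics/c_post.png',cv2.resize(a[180:325,120:300],None,fx=4,fy=4,interpolation=cv2.INTER_CUBIC))
cv2.imwrite('pics/c_base.png',cv2.resize(a[150:215,280:380],None,fx=8,fy=8,interpolation=cv2.INTER_CUBIC))
```

```text
(no output)
```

View pics/s_post.png

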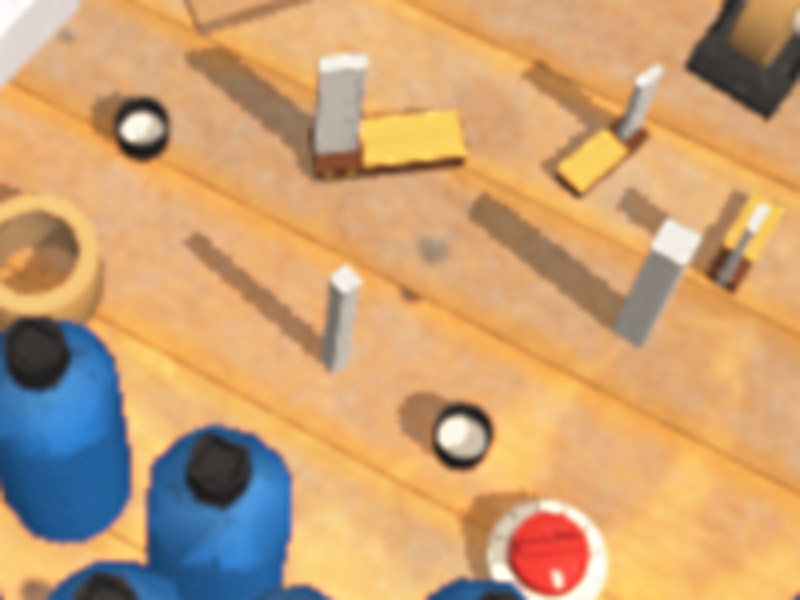

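View pics/s_base.png

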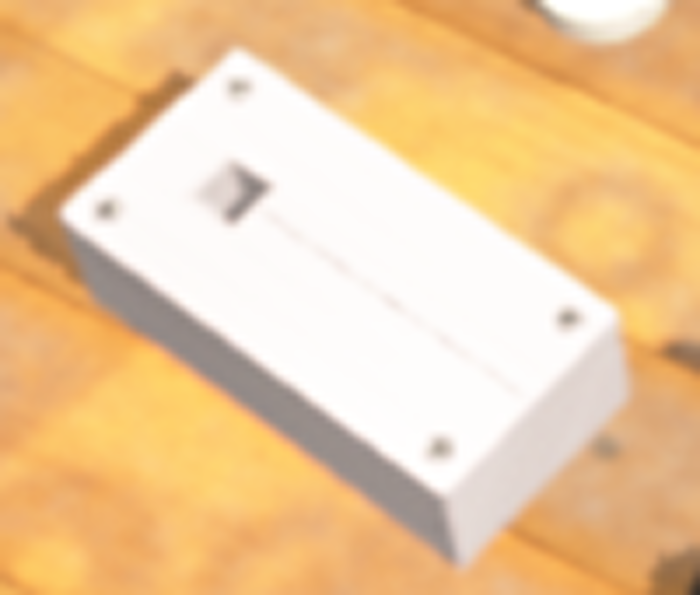

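View pics/c_post.png

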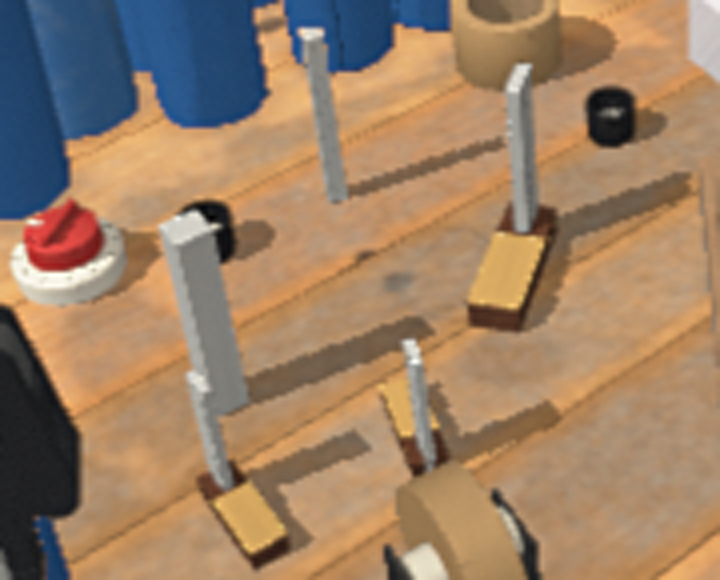

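View pics/c_base.png

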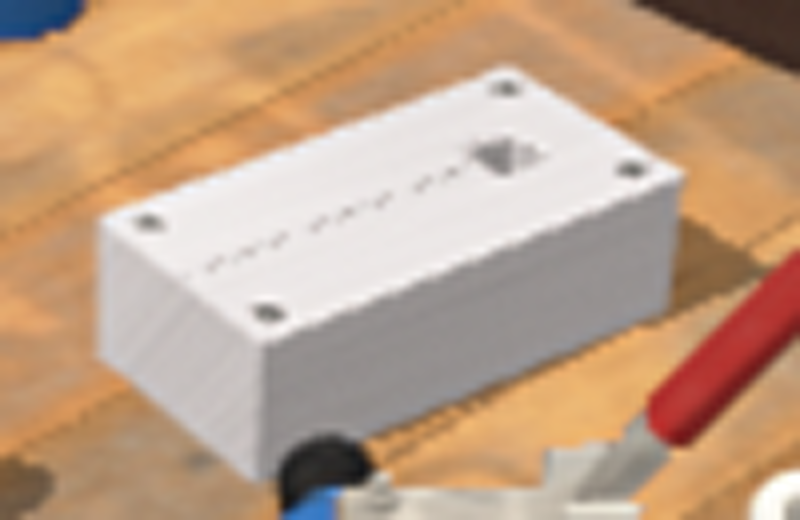

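```bash
cat >> h.py <<'E'
from scipy.optimize import least_squares
def proj(P,i):
    M=R.from_euler('xyz',i['orientation']).as_matrix()
    p=(np.atleast_2d(P)-i['eye'])@M
    p=p*[1,-1,-1]
    return np.c_[i['fx']*p[:,0]/p[:,2]+i['cx'], i['fy']*p[:,1]/p[:,2]+i['cy']]
def info(f): return np.load('pics/'+f+'.npy',allow_pickle=True).item()
def uncrop(p,s,off): return (np.array(p,float)+.5)/s-.5+np.array(off)
def place(P,q): return np.array(P)@R.from_euler('z',q[2]).as_matrix().T+[q[0],q[1],q[3] if len(q)>3 else 0]
def fit(obs,q0,z=0):
    # obs: list of (info, model pts, pixels)
    f=lambda q: np.concatenate([(proj(place(m,[*q,z]),i)-u).ravel() for i,m,u in obs])
    r=least_squares(f,q0,loss='soft_l1'); return r.x, r.fun
def ray(u,i,z):
    M=R.from_euler('xyz',i['orientation']).as_matrix()
    d=M@np.array([(u[0]-i['cx'])/i['fx'],-(u[1]-i['cy'])/i['fy'],-1]); return i['eye']+d*(z-i['eye'][2])/d[2]
E
python3 - <<'E'
from h import *
S=info('side0');C=info('scene0')
a,b=.09,.045;h=.056
tb={'p+':(a,b,h),'p-':(a,-b,h),'m-':(-a,-b,h),'m+':(-a,b,h)}
ms=[tb['p+'],tb['p-'],tb['m-'],tb['m+'],(-a,b,0)]
us=uncrop([(62,212),(238,48),(618,318),(447,495),(462,566)],7,(150,135))
mc=[tb['p-'],tb['p+'],tb['m+'],tb['m-'],(-a,b,0),(a,-b,0)]
uc=uncrop([(685,178),(510,67),(100,217),(262,343),(100,355),(668,308)],8,(280,150))
for o in ([(S,ms,us)],[(C,mc,uc)],[(S,ms,us),(C,mc,uc)]):
    q,r=fit(o,[.5,.1,-1.6]); print('base',q.round(4),r.round(1))
# post
t=.01;H=.122
us=uncrop([(676,243),(628,337)],4,(220,190)); uc=uncrop([(188,229)],4,(120,180))
print('post side top/foot',ray(us[0],S,H),ray(us[1],S,0.0),'scene',ray(uc[0],C,H))
us=uncrop([(344,280),(337,365)],4,(220,190)); uc=uncrop([(312,36)],4,(120,180))
print('thin',ray(us[0],S,H),ray(uc[0],C,H))
# square: blade top centre & stock
us=uncrop([(321,67),(367,62)],4,(220,190))
for u in us: print('blade top side',ray(u,S,.12))
us=uncrop([(460,113),(465,158),(362,118),(358,168)],4,(220,190))
for u in us: print('stock top side',ray(u,S,.018))
uc=uncrop([(469,304),(523,312),(555,213),(510,205)],4,(120,180))
for u in uc: print('stock scene',ray(u,C,.018))
E
```

```text
base [ 0.5437 -0.0943 -1.7205] [-0.2  0.1  0.3  0.2  0.3 -0.6 -0.5 -0.3  0.1  0.7]
base [ 0.545  -0.0985 -1.7186] [-0.  -0.3  0.1 -0.   0.1  0.   0.1 -0.  -0.1 -0.1 -0.2  0.5]
base [ 0.5434 -0.0957 -1.7187] [-0.6 -0.2 -0.2 -0.1 -0.1 -1.  -0.8 -0.7 -0.3  0.4 -0.2  0.2 -0.1  0.5
 -0.3  0.6 -0.2  0.7 -0.5  0.6 -0.4  1.1]
post side top/foot [0.53701982 0.39035422 0.122     ] [0.54289221 0.38953969 0.        ] scene [0.53342385 0.38759686 0.122     ]
thin [0.64100587 0.25096455 0.122     ] [0.63673255 0.25038112 0.122     ]
blade top side [0.53619556 0.18041892 0.12      ]
blade top side [0.52093285 0.20070018 0.12      ]
stock top side [0.47076648 0.24395711 0.018     ]
stock top side [0.49610253 0.25996632 0.018     ]
stock top side [0.50291548 0.19479799 0.018     ]
stock top side [0.53334692 0.20834112 0.018     ]
stock scene [0.49151622 0.25658966 0.018     ]
stock scene [0.46638794 0.23842104 0.018     ]
stock scene [0.51955135 0.17179604 0.018     ]
stock scene [0.54335079 0.18693228 0.018     ]
```

```bash
cat >> h.py <<'E'
def go(pos,yaw,cmd=None):
    s=robot.sense(); y0=s['tcp_rot'][2]; p=s['position'] if cmd is None else cmd[:3]
    if cmd is not None: y0=cmd[3]
    dy=(yaw-y0+np.pi)%(2*np.pi)-np.pi
    d=np.array(pos)-p
    for n,y in (('before turn',y0),('after turn',yaw)):
        print(n,'shift cm',(100*np.array([d[0]*np.cos(y)+d[1]*np.sin(y),d[0]*np.sin(y)-d[1]*np.cos(y),-d[2]])).round(2))
    print('turn deg',round(-np.degrees(dy),2))
E
python3 - <<'E'
from h import *
S=info('side0');C=info('scene0')
us=uncrop([(665,222),(700,235),(688,265),(652,250)],4,(220,190))
uc=uncrop([(162,228),(185,245),(213,232),(190,212)],4,(120,180))
for U,I in((us,S),(uc,C)):
    P=np.array([ray(u,I,.122) for u in U])[:,:2]; print(P.round(4))
    for k in range(4): d=P[(k+1)%4]-P[k]; print(np.hypot(*d).round(4),np.degrees(np.arctan2(d[1],d[0])).round(1))
go([.535,.389,.30],2.2)
E
```

```text
[[0.5289 0.3806]
 [0.5266 0.3993]
 [0.5453 0.4007]
 [0.5468 0.3812]]
0.0189 96.9
0.0187 4.1
0.0196 -85.5
0.018 -178.1
[[0.5427 0.3967]
 [0.5238 0.3946]
 [0.5232 0.3797]
 [0.5443 0.3804]]
0.019 -173.7
0.0149 -92.5
0.0211 2.1
0.0163 95.5
before turn shift cm [-30.86  -8.95  -5.25]
after turn shift cm [-31.47   6.46  -5.25]
turn deg 27.77
```

Run:
```python
from h import *
go([.537,.389,.24],1.64)
```

```text
before turn shift cm [-31.04  -8.86   0.75]
after turn shift cm [-23.25  22.39   0.75]
turn deg 59.86
```

Call:
{"op": "send_rows", "data": {"targets": [8.5, -3, -0.9, -0.5, 0, 8.5, -5, -1.4, 0, 0, 8.5, -5, -1.4, 0, 0, 8.5, -5, -1.4, 0, 0, 8.5, -5, -1.4, 0, 0, 8.5, -5, -1.4, 0, 0, 8.5, -3, -1, 0, 0, 8.5, 0, 0, 0, 10, 8.5, 0, 0, 0, 10, 8.5, 0, 0, 0, 10]}}

```text
time: 1.4
position: [0.5365, 0.3889, 0.2528]
tcp_rot: [-3.141, -0.0, 2.155]
wrist_force: [0.7, 0.1, 0.2]
opening: 0.0852
```

Call:
{"op": "send_rows", "data": {"targets": [8.5, 0, 0, 0, 10, 8.5, 0, 0, 0, 10, 8.5, 0, 0, 0, 10, 8.5, 0, 0, 0, 0]}}

```text
time: 1.9
position: [0.5364, 0.3893, 0.2529]
tcp_rot: [-3.141, 0.001, 1.64]
wrist_force: [-0.3, 1.2, 0.2]
opening: 0.0851
```

Run:
```python
from h import *
s=robot.sense(); print(s['time'],s['position'],s['tcp_rot'],s['wrist_force'])
im,i=snap('wrist','w1')
for z in(0,.122): print(proj([[.537,.389,z],[.641,.251,z],[.5285,.188,z]],i))
```

```text
1.9 [0.53636486 0.38927581 0.25289322] [-3.14115043e+00  6.30450153e-04  1.63985823e+00] [-0.2887444   1.23832859  0.24275652]
[[281.41047395 169.83550575]
 [357.31620776 284.57547753]
 [264.12036267 322.01703398]]
[[281.59717301 203.48205514]
 [385.13875039 355.06681447]
 [258.30347482 401.6979088 ]]
```

View pics/w1.png

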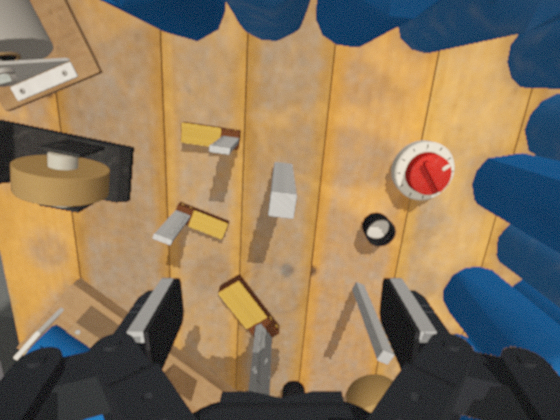

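Run:
```python
import cv2
a=cv2.imread('pics/w1.png')
cv2.imwrite('pics/w1c.png',cv2.resize(a[150:225,240:330],None,fx=8,fy=8,interpolation=cv2.INTER_CUBIC))
cv2.imwrite('pics/w1d.png',cv2.resize(a[260:420,190:310],None,fx=4,fy=4,interpolation=cv2.INTER_CUBIC)[:600])
```

```text
(no output)
```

View pics/w1c.png

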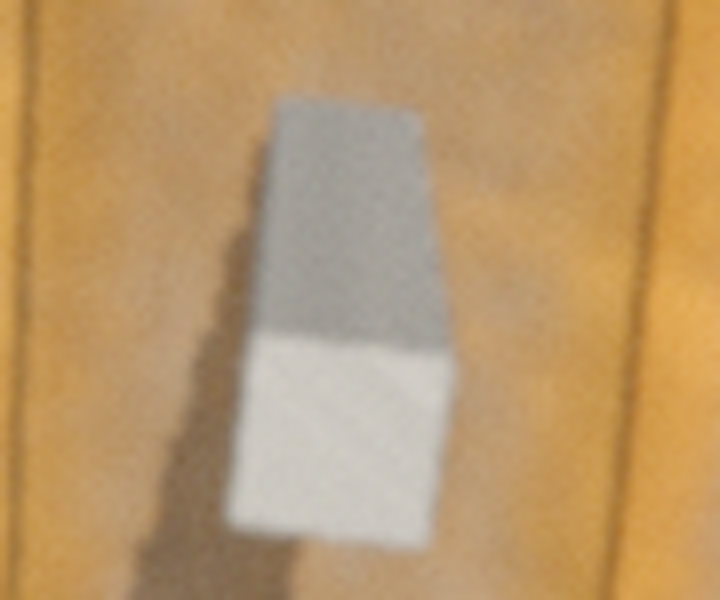

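View pics/w1d.png

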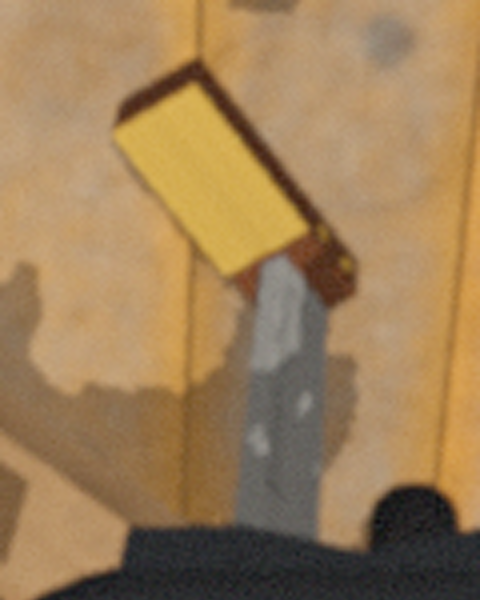

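Run:
```python
from h import *
i=info('w1')
U=uncrop([(248,332),(455,352),(430,550),(228,525)],8,(240,150))
P=np.array([ray(u,i,.122) for u in U])[:,:2]; print(P.round(4),P.mean(0))
for k in range(4): d=P[(k+1)%4]-P[k]; print(np.hypot(*d).round(4),np.degrees(np.arctan2(d[1],d[0])).round(1))
t=.01
m=[(t*a,t*b,.122) for a,b in((-1,1),(1,1),(1,-1),(-1,-1))]+[(-t,t,0.002),(t,t,.002)]
U=uncrop([(248,332),(455,352),(430,550),(228,525),(275,98),(422,112)],8,(240,150))
q,r=fit([(i,m,U)],[.537,.389,-.1]);print(q.round(4),np.degrees(q[2]),r.round(1))
```

```text
[[0.5279 0.3984]
 [0.5478 0.3978]
 [0.547  0.3774]
 [0.5271 0.3787]] [0.53745292 0.38805347]
0.02 -1.8
0.0204 -92.2
0.02 176.4
0.0197 87.7
[ 0.5375  0.3879 -0.045 ] -2.5796015020613745 [ 0.1  0.   0.2  0.4  0.  -0.1 -0.   0.3 -0.2 -0.6 -0.4 -0.3]
```

Run:
```python
from h import *
go([.5375,.388,.088],np.radians(87.4))
```

```text
before turn shift cm [-0.13  0.1  16.5 ]
after turn shift cm [-0.12  0.12 16.5 ]
turn deg 6.61
```

Call:
{"op": "send_rows", "data": {"targets": [8.5, -0.13, 0.1, 0, 6.6, 8.5, 0, 0, 4, 0, 8.5, 0, 0, 4, 0, 8.5, 0, 0, 4, 0, 8.5, 0, 0, 3, 0, 8.5, 0, 0, 1.5, 0, 8.5, 0, 0, 0, 0]}}

```text
time: 2.82
position: [0.5375, 0.3877, 0.0876]
tcp_rot: [-3.14, 0.001, 1.523]
wrist_force: [-1.2, 0.3, 0.3]
opening: 0.0846
```

Call:
{"op": "send_rows", "data": {"targets": [1.5, 0, 0, 0, 0, 1.5, 0, 0, 0, 0, 1.5, 0, 0, 0, 0, 1.5, 0, 0, 0, 0, 1.5, 0, 0, 0, 0, 1.5, 0, 0, 0, 0]}}

```text
time: 3.58
position: [0.5379, 0.3883, 0.089]
tcp_rot: [3.141, -0.001, 1.523]
wrist_force: [-1.5, -1.3, 5.1]
opening: 0.0192
```

Call:
{"op": "send_rows", "data": {"targets": [1.5, 0, 0, -1, 0, 1.5, 0, 0, -4, 0, 1.5, 0, 0, -5, 0, 1.5, 0, 0, -5, 0, 1.5, -1, 0, -3, 0, 1.5, -3, 0, 0, 0, 1.5, -4.5, 0, 0, 0, 1.5, -4.5, 0, 0, 0, 1.5, -4.5, 0, 0, 0, 1.5, -4.5, 0, 0, 0]}}

```text
time: 4.82
position: [0.5267, 0.1665, 0.2683]
tcp_rot: [3.142, 0.0, 1.522]
wrist_force: [-0.0, -0.4, -1.0]
opening: 0.0192
```

Run:
```python
from h import *
go([.540,-.120,.19],1.4229)
```

```text
before turn shift cm [-28.55   2.71   7.83]
after turn shift cm [-28.14   5.53   7.83]
turn deg 5.69
```

Run:
```python
from h import *
go([.532,-.172,.175],1.4229)
```

```text
before turn shift cm [-33.78   2.17   9.33]
after turn shift cm [-33.4    5.51   9.33]
turn deg 5.69
```

Call:
{"op": "send_rows", "data": {"targets": [1.5, -4.5, 0.2, 0, 0, 1.5, -4.5, 0.3, 0, 0, 1.5, -4.5, 0.3, 0, 0, 1.5, -4.5, 0.3, 0, 0, 1.5, -4.5, 0.3, 0, 0, 1.5, -4.5, 0.3, 0, 0, 1.5, -4, 0.3, 0, 0, 1.5, -2.8, 0.2, 0, 5.7, 1.5, 0, 0, 4, 0, 1.5, 0, 0, 3, 0]}}

```text
time: 6.08
position: [0.5325, -0.1702, 0.197]
tcp_rot: [-3.141, -0.001, 1.42]
wrist_force: [0.1, 0.4, -1.5]
opening: 0.0192
```

Call:
{"op": "send_rows", "data": {"targets": [1.5, 0, 0, 2.3, 0, 1.5, 0, 0, 0, 0, 1.5, 0, 0, 0, 0]}}

```text
time: 6.45
position: [0.5334, -0.1705, 0.1761]
tcp_rot: [3.14, -0.0, 1.422]
wrist_force: [-0.3, -0.5, -0.1]
opening: 0.0191
```

Run:
```python
from h import *
s=robot.sense(); print(s['time'],s['position'],s['tcp_rot'],s['wrist_force'])
im,i=snap('wrist','w2')
print(proj([[.536,-.145,.056],[s['position'][0],s['position'][1],.087]],i))
```

```text
6.45 [ 0.53342868 -0.17047201  0.17613019] [ 3.14024996e+00 -7.38716985e-06  1.42205244e+00] [-0.26612118 -0.48432394 -0.11595951]
[[278.46656783 174.16123121]
 [280.19936902 222.55308043]]
```

View pics/w2.png

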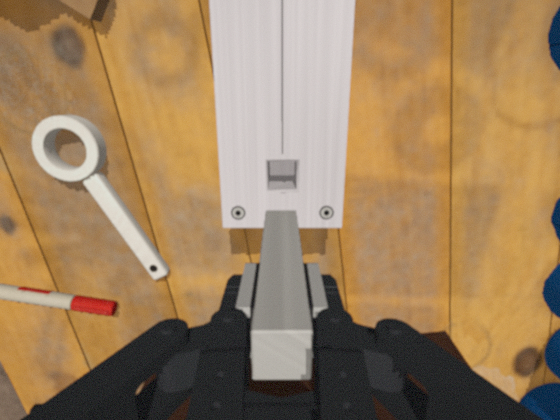

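Run:
```python
import cv2
a=cv2.imread('pics/w2.png')
cv2.imwrite('pics/w2c.png',cv2.resize(a[150:225,235:325],None,fx=8,fy=8,interpolation=cv2.INTER_CUBIC))
cv2.imwrite('pics/w2d.png',cv2.resize(a[200:390,210:350],None,fx=3,fy=3,interpolation=cv2.INTER_CUBIC))
```

```text
(no output)
```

View pics/w2c.png

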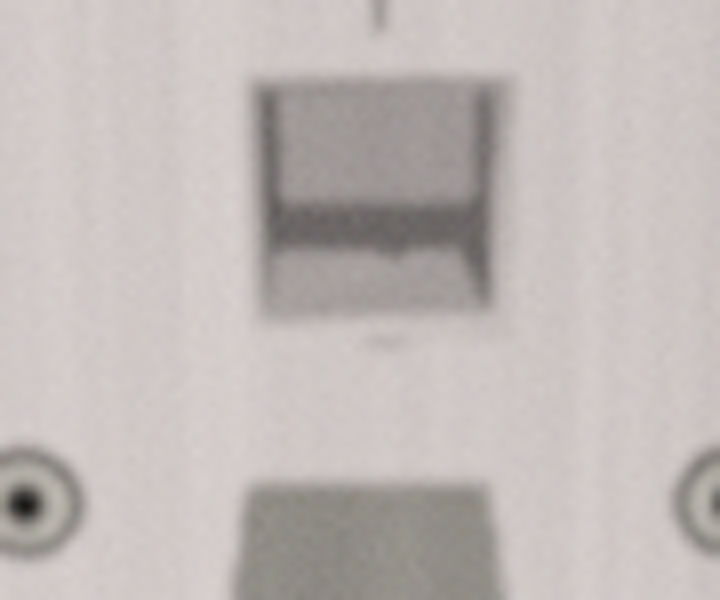

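View pics/w2d.png

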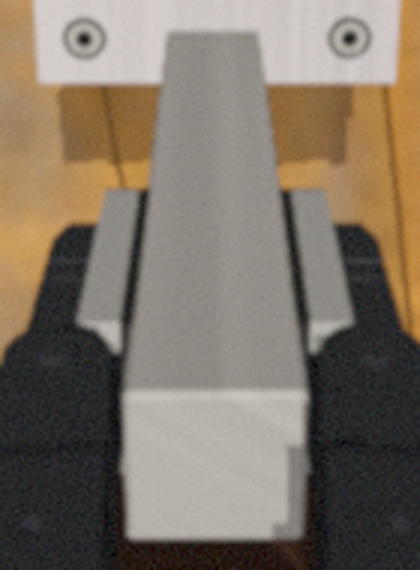

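Run:
```python
from h import *
i=info('w2'); s=robot.sense(); print(s['position'],s['tcp_rot'])
b=-1.7187; ex=np.array([np.cos(b),np.sin(b)]); ey=np.array([-ex[1],ex[0]])
def pr(n,u,z):
    P=ray(u,i,z); d=P[:2]-s['position'][:2]; print(n,P.round(4),'rel tcp in base axes mm',(1e3*d@ex).round(2),(1e3*d@ey).round(2)); return P
oc=lambda x,y: uncrop((x,y),8,(235,150))
od=lambda x,y: uncrop((x,y),3,(210,200))
for p in [(263,82),(497,82),(263,319),(495,319)]: pr('sock',oc(*p),.056)
pr('line',oc(379,20),.056)
A=pr('endL',od(38,82),.056);B=pr('endR',od(398,82),.056)
d=B-A; print('width',np.hypot(*d[:2]),'angle',np.arctan2(d[1],d[0]), 'mid',(A+B)/2)
for p in [(247,485),(487,487)]: 
    for z in (.087,.089): pr('foot',oc(*p),z)
for p in [(122,390),(308,390),(126,541),(306,541)]: pr('top',od(*p),.2105)
```

```text
[ 0.53360539 -0.17054594  0.17645594] [ 3.13944639e+00 -6.08028426e-05  1.42232302e+00]
sock [ 0.5298 -0.1335  0.056 ] rel tcp in base axes mm -36.07 -9.22
sock [ 0.5504 -0.1366  0.056 ] rel tcp in base axes mm -36.04 11.63
sock [ 0.5263 -0.1551  0.056 ] rel tcp in base axes mm -14.21 -9.52
sock [ 0.5473 -0.1583  0.056 ] rel tcp in base axes mm -14.17 11.74
line [ 0.5408 -0.1296  0.056 ] rel tcp in base axes mm -41.58 1.12
endL [ 0.4876 -0.1792  0.056 ] rel tcp in base axes mm 15.29 -44.2
endR [ 0.5778 -0.1928  0.056 ] rel tcp in base axes mm 15.48 47.04
width 0.09123571332339736 angle -0.14989449137645047 mid [ 0.53274207 -0.18597203  0.056     ]
foot [ 0.5252 -0.1605  0.087 ] rel tcp in base axes mm -8.71 -9.82
foot [ 0.5254 -0.1598  0.089 ] rel tcp in base axes mm -9.39 -9.73
foot [ 0.5445 -0.1636  0.087 ] rel tcp in base axes mm -8.5 9.8
foot [ 0.5446 -0.1629  0.089 ] rel tcp in base axes mm -9.18 9.71
top [ 0.5258 -0.1583  0.2105] rel tcp in base axes mm -10.95 -9.56
top [ 0.5451 -0.1613  0.2105] rel tcp in base axes mm -10.89 10.02
top [ 0.5226 -0.1782  0.2105] rel tcp in base axes mm 9.19 -9.71
top [ 0.5425 -0.1812  0.2105] rel tcp in base axes mm 9.26 10.36
```

Call:
{"op": "send_rows", "data": {"targets": [1.5, 1.5, 0.1, 0, 0, 1.5, 1.0, 0.01, 0, 0, 1.5, 0, 0, 1.5, 0, 1.5, 0, 0, 1.2, 0, 1.5, 0, 0, 0, 0, 1.5, 0, 0, 0, 0]}}

```text
time: 7.25
position: [0.5374, -0.1464, 0.1481]
tcp_rot: [-3.141, 0.0, 1.422]
wrist_force: [0.2, 0.5, -0.5]
opening: 0.0197
```

Run:
```python
from h import *
s=robot.sense(); print(s['time'],s['position'],s['tcp_rot'],s['wrist_force'])
im,i=snap('wrist','w3')
cv2.imwrite('pics/w3c.png',cv2.resize(im[150:240,230:330],None,fx=8,fy=6.6,interpolation=cv2.INTER_CUBIC))
```

```text
7.25 [ 0.53740422 -0.14639142  0.14811434] [-3.14133632e+00  2.71640376e-04  1.42202802e+00] [ 0.1704473   0.50144876 -0.52632058]
```

View pics/w3c.png

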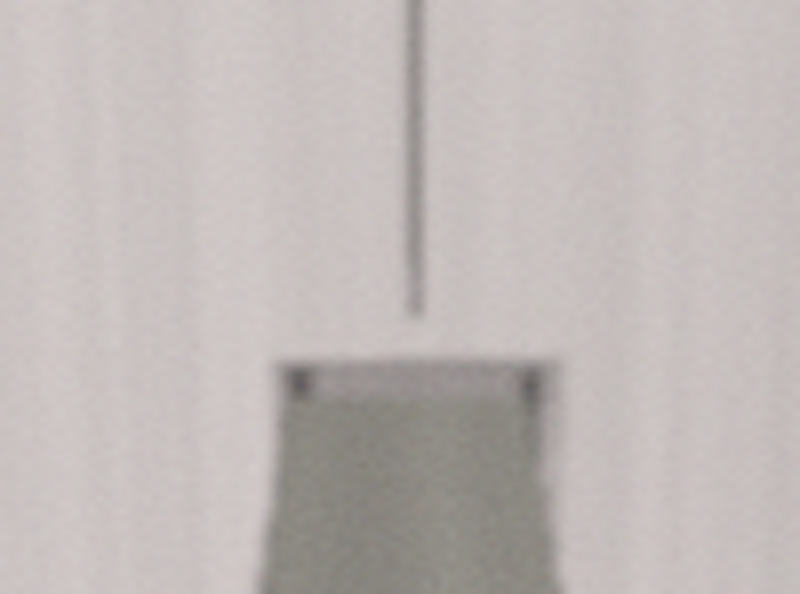

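Run:
```python
from h import *
i=info('w3'); s=robot.sense()
b=-1.7187; ex=np.array([np.cos(b),np.sin(b)]); ey=np.array([-ex[1],ex[0]])
def pr(n,x,y,z):
    u=(np.array([x,y])+.5)/[8,6.6]-.5+[230,150]
    P=ray(u,i,z); d=P[:2]-s['position'][:2]; print(n,z,(1e3*d@ex).round(2),(1e3*d@ey).round(2))
pr('sockL outer',278,360,.056);pr('sockR outer',562,360,.056);pr('in',288,368,.056);pr('in',546,368,.056);pr('line',415,300,.056);pr('line',416,50,.056)
for z in(.059,.061):
  pr('foot L',285,400,z);pr('foot R',540,400,z)
```

```text
sockL outer 0.056 -11.8 -10.78
sockR outer 0.056 -11.76 12.61
in 0.056 -10.95 -9.97
in 0.056 -10.93 11.3
line 0.056 -18.02 0.51
line 0.056 -42.87 0.61
foot L 0.059 -8.6 -10.13
foot R 0.059 -8.57 10.71
foot L 0.061 -9.28 -10.03
foot R 0.061 -9.25 10.61
```

Call:
{"op": "send_rows", "data": {"targets": [1.5, 0.05, 0.03, 0, 0, 1.5, 0, 0, 0.4, 0, 1.5, 0, 0, 0.3, 0, 1.5, 0, 0, 0.3, 0, 1.5, 0, 0, 0, 0]}}

```text
time: 7.92
position: [0.5378, -0.1454, 0.138]
tcp_rot: [-3.141, -0.0, 1.423]
wrist_force: [0.2, 0.4, -1.2]
opening: 0.0193
```

Call:
{"op": "send_rows", "data": {"targets": [1.5, 0, 0, 0.6, 0, 1.5, 0, 0, 0.6, 0, 1.5, 0, 0, 0.6, 0, 1.5, 0, 0, 0.6, 0, 1.5, 0, 0, 0, 0]}}

```text
time: 8.55
position: [0.5378, -0.1454, 0.1138]
tcp_rot: [-3.141, 0.0, 1.423]
wrist_force: [0.7, -0.2, -1.3]
opening: 0.0194
```

In the socket, no contact force. Continuing down.

Call:
{"op": "send_rows", "data": {"targets": [1.5, 0, 0, 0.5, 0, 1.5, 0, 0, 0.5, 0, 1.5, 0, 0, 0.4, 0, 1.5, 0, 0, 0.1, 0, 1.5, 0, 0, 0.1, 0, 1.5, 0, 0, 0, 0]}}

```text
time: 9.3
position: [0.5378, -0.1454, 0.0983]
tcp_rot: [-3.141, -0.0, 1.423]
wrist_force: [-0.5, 0.7, -0.9]
opening: 0.0192
```

Call:
{"op": "send_rows", "data": {"targets": [1.5, 0, 0, 0.1, 0, 1.5, 0, 0, 0.1, 0, 1.5, 0, 0, 0, 0]}}

```text
time: 9.68
position: [0.5379, -0.1455, 0.097]
tcp_rot: [3.142, -0.001, 1.423]
wrist_force: [-1.2, 0.2, 5.3]
opening: 0.0193
```

Call:
{"op": "send_rows", "data": {"targets": [3.5, 0, 0, 0, 0, 5, 0, 0, 0, 0, 5, 0, 0, 0, 0, 5, 0, 0, 0, 0, 5, 0, 0, -2, 0, 5, 0, 0, -4, 0, 5, 0, 0, -5, 0, 5, 0, 0, -2, 0, 5, 0, 0, 0, 0]}}

```text
time: 10.8
position: [0.5387, -0.1457, 0.2278]
tcp_rot: [3.138, -0.0, 1.423]
wrist_force: [-0.4, -0.1, 0.7]
opening: 0.05
```

Run:
```python
from h import *
s=robot.sense(); print(s['time'],s['position'],s['tcp_rot'],s['wrist_force'])
im,i=snap('wrist','w4')
```

```text
10.8 [ 0.53874842 -0.14566398  0.2277599 ] [ 3.13791292e+00 -4.51491151e-04  1.42305811e+00] [-0.35738663 -0.05297733  0.72736773]
```

View pics/w4.png

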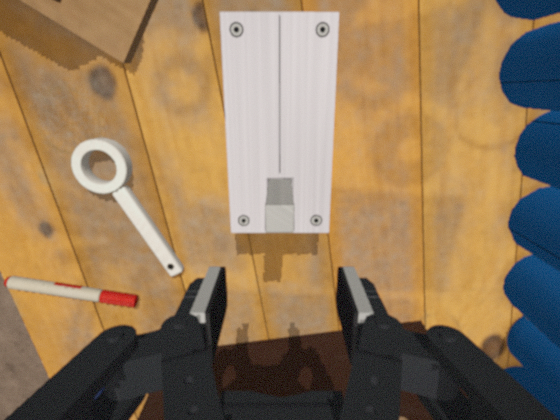

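Run:
```python
from h import *
i=info('w4')
a=cv2.imread('pics/w4.png')
b=-1.7187
for z in (.130,.134,.14): 
    q=[.5366,-.1451,b,z]
    print(z,proj(place([(-.01,-.01,0),(-.01,.01,0),(.01,.01,0),(.01,-.01,0)],q),i).round(1).tolist())
m=[(-.09,-.045,.056),(-.09,.045,.056),(.09,.045,.056),(.09,-.045,.056)]
print(fit([(i,m,np.array([(221,12),(339,12),(328.5,233),(231.5,233.5)]))],[.54,-.1,b]))
cv2.imwrite('pics/w4c.png',cv2.resize(a[165:245,220:340],None,fx=6,fy=6,interpolation=cv2.INTER_CUBIC))
go([.525,.19,.26],2.19)
```

```text
0.13 [[261.8, 203.9], [291.4, 203.9], [291.1, 231.3], [262.3, 231.4]]
0.134 [[261.5, 205.8], [291.6, 205.7], [291.3, 233.5], [262.1, 233.6]]
0.14 [[261.1, 208.6], [291.9, 208.6], [291.6, 237.0], [261.6, 237.1]]
(array([ 0.54621718, -0.09736149, -1.7195103 ]), array([-0.39645549,  0.40575733,  0.30520754,  0.6251817 ,  0.22783161,
       -0.66871077, -0.13158358, -1.05547524]))
before turn shift cm [32.98 -6.2  -3.38]
after turn shift cm [28.05 18.42 -3.38]
turn deg -43.94
```

View pics/w4c.png

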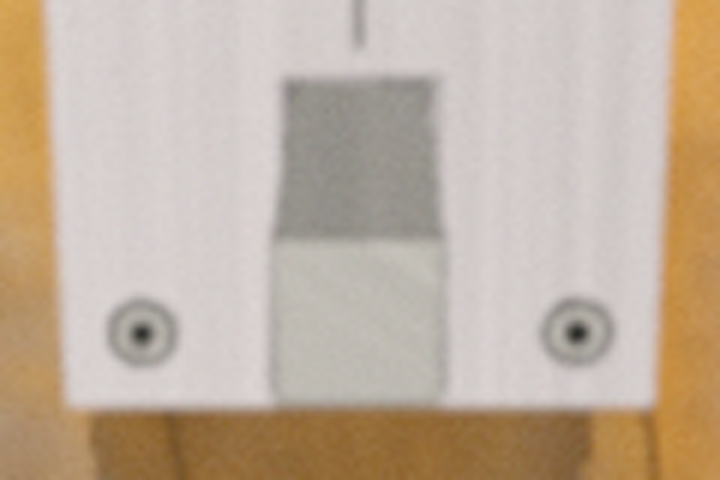

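Call:
{"op": "send_rows", "data": {"targets": [8.5, 2, -0.4, -3.4, 0, 8.5, 4.5, -0.8, 0, 0, 8.5, 5, -1, 0, 0, 8.5, 5, -1, 0, 0, 8.5, 5, -1, 0, 0, 8.5, 5, -1, 0, 0, 8.5, 4.5, -0.8, 0, 0, 8.5, 2, -0.2, 0, -10, 8.5, 0, 0, 0, -10, 8.5, 0, 0, 0, -10]}}

```text
time: 12.1
position: [0.5241, 0.1904, 0.258]
tcp_rot: [-3.138, 0.0, 1.953]
wrist_force: [0.4, -0.2, 0.5]
opening: 0.085
```

Call:
{"op": "send_rows", "data": {"targets": [8.5, 0, 0, 0, -10, 8.5, 0, 0, 0, -4, 8.5, 0, 0, 0, 0, 8.5, 0, 0, 0, 0]}}

```text
time: 12.6
position: [0.5248, 0.19, 0.2592]
tcp_rot: [-3.14, -0.0, 2.19]
wrist_force: [0.3, -0.1, 0.0]
opening: 0.085
```

Run:
```python
from h import *
s=robot.sense(); print(s['time'],s['position'],s['tcp_rot'],s['wrist_force'])
im,i=snap('wrist','w5')
```

```text
12.6 [0.52477344 0.18995866 0.25923249] [-3.13977292e+00 -3.68338680e-04  2.18979817e+00] [ 0.2833532  -0.11436604  0.0231467 ]
```

View pics/w5.png

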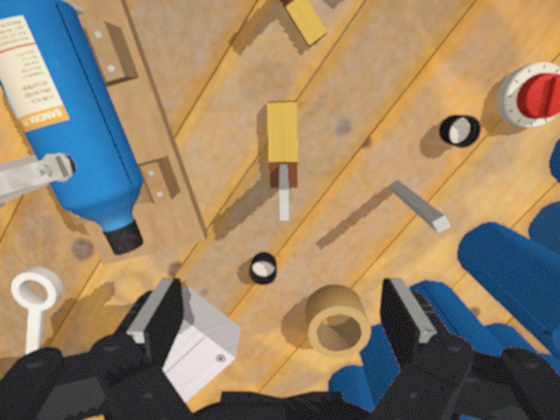

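Run:
```python
import cv2
a=cv2.imread('pics/w5.png')
cv2.imwrite('pics/w5c.png',cv2.resize(a[92:228,240:330],None,fx=4.4,fy=4.4,interpolation=cv2.INTER_CUBIC))
```

```text
(no output)
```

View pics/w5c.png

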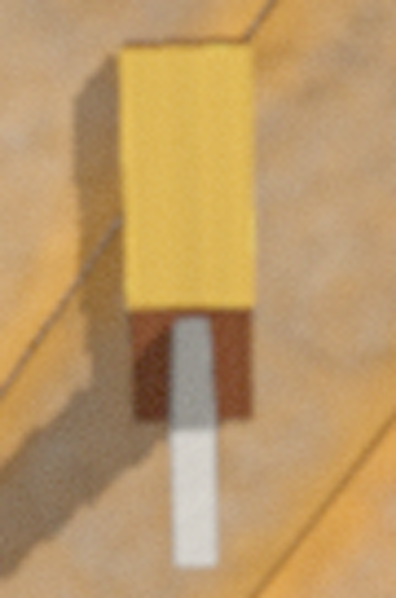

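Run:
```python
from h import *
i=info('w5')
U=uncrop([(120,45),(252,42),(137,418),(252,418),(175,567),(217,567),(171,428),(216,428)],4.4,(240,92))
m=1e-3*np.array([(-45,-15,18),(-45,15,18),(45,-15,18),(45,15,18),(45,-4,120),(45,4,120),(19,-4,120),(19,4,120)])
q,r=fit([(i,m,U)],[.506,.2147,-.95]); print(q,r.round(1))
P=place([(.031,0,0)],q)[0]; print(P)
go([P[0],P[1],.074],q[2]+np.pi)
```

```text
[ 0.50945218  0.2132978  -0.93120597] [ 0.1 -0.5 -0.1 -0.5 -0.9  1.   0.4  0.5 -0.1 -0.3  0.2 -0.5  0.1  0.4
 -0.   0.2]
[0.52795505 0.18842525 0.        ]
before turn shift cm [-0.31  0.16 18.55]
after turn shift cm [-0.31  0.15 18.55]
turn deg -1.17
```

Call:
{"op": "send_rows", "data": {"targets": [8.5, -0.1, 0.15, 0, -1.2, 6, 0, 0, 3.5, 0, 5, 0, 0, 4, 0, 4, 0, 0, 4, 0, 3, 0, 0, 4, 0, 3, 0, 0, 2, 0, 3, 0, 0, 1.1, 0, 3, 0, 0, 0, 0]}}

```text
time: 13.65
position: [0.5269, 0.1902, 0.074]
tcp_rot: [-3.141, -0.0, 2.212]
wrist_force: [-0.3, 0.4, 0.3]
opening: 0.0299
```

Run:
```python
from h import *
s=robot.sense(); print(s['time'],s['position'],s['tcp_rot'],s['wrist_force'])
im,i=snap('wrist','w6')
```

```text
13.65 [0.52692663 0.19016478 0.07400997] [-3.14093154e+00 -1.76920303e-04  2.21193616e+00] [-0.30257048  0.43061678  0.28512118]
```

View pics/w6.png

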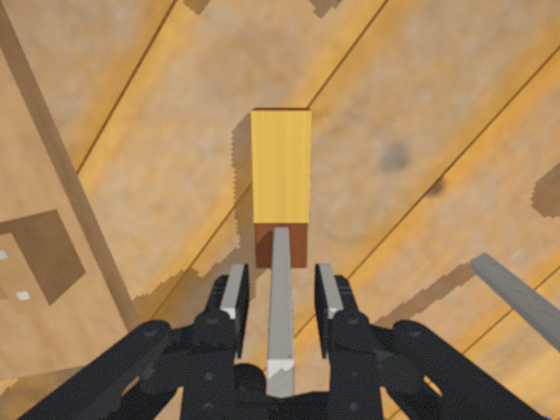

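Call:
{"op": "send_rows", "data": {"targets": [0.3, 0, 0, 0, 0, 0.3, 0, 0, 0, 0, 0.3, 0, 0, 0, 0, 0.3, 0, 0, 0, 0, 0.3, 0, 0, 0, 0]}}

```text
time: 14.32
position: [0.5276, 0.1904, 0.0753]
tcp_rot: [3.14, 0.0, 2.212]
wrist_force: [-0.3, -0.6, 6.5]
opening: 0.0072
```

Run:
```python
from h import *
b=-1.7187; ex=np.array([np.cos(b),np.sin(b)])
s=robot.sense(); print(s['position'])
# square blade centre 29 at grasp; heel target 10mm short of socket; hover 30 mm short of that
sock=np.array([.5366,-.1451]); 
t=sock-ex*(.010+.016+.030); print(t)
go([*t,.074+.056+.10],b+np.pi)
```

```text
[0.52759009 0.19040767 0.07527303]
[ 0.54485244 -0.0897114 ]
before turn shift cm [-23.48 -15.37 -15.47]
after turn shift cm [-27.45   5.84 -15.47]
turn deg 45.2
```

Call:
{"op": "send_rows", "data": {"targets": [0.3, 0, 0, -1.5, 0, 0.3, 0, 0, -4, 0, 0.3, 0, 0, -5, 0, 0.3, 0, 0, -5, 0, 0.3, 0, 0, 0, 10, 0.3, 0, 0, 0, 10, 0.3, 0, 0, 0, 10, 0.3, 0, 0, 0, 10, 0.3, 0, 0, 0, 5.2, 0.3, 0, 0, 0, 0]}}

```text
time: 15.58
position: [0.5266, 0.1901, 0.2295]
tcp_rot: [-3.141, 0.0, 1.424]
wrist_force: [-0.4, -0.0, -1.8]
opening: 0.0072
```

Call:
{"op": "send_rows", "data": {"targets": [0.3, -3, 0.8, 0, 0, 0.3, -4.5, 1, 0, 0, 0.3, -4.5, 1, 0, 0, 0.3, -4.5, 1, 0, 0, 0.3, -4.5, 1, 0, 0, 0.3, -4, 0.7, 0, 0, 0.3, -2.4, 0.3, 0, 0, 0.3, 0, 0, 0, 0, 0.3, 0, 0, 0, 0]}}

```text
time: 16.7
position: [0.5439, -0.0881, 0.2292]
tcp_rot: [-3.141, -0.001, 1.425]
wrist_force: [0.3, 1.2, -2.2]
opening: 0.0071
```

Run:
```python
from h import *
s=robot.sense(); print(s['time'],s['position'],s['tcp_rot'],s['wrist_force'])
im,i=snap('wrist','w7')
```

```text
16.7 [ 0.54394614 -0.08807969  0.22922377] [-3.14115352e+00 -1.07418416e-03  1.42494669e+00] [ 0.28443076  1.24311093 -2.20120288]
```

View pics/w7.png

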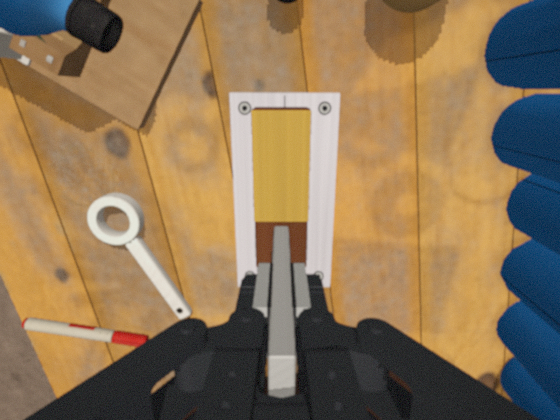

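Call:
{"op": "send_rows", "data": {"targets": [0.3, 0, 0, 3, 0, 0.3, 0, 0, 3, 0, 0.3, 0, 0, 2, 0, 0.3, 0, 0, 0.8, 0, 0.3, 0, 0, 0, 0]}}

```text
time: 17.38
position: [0.5441, -0.0885, 0.1412]
tcp_rot: [-3.141, -0.0, 1.424]
wrist_force: [0.0, 0.5, -1.4]
opening: 0.0071
```

Run:
```python
from h import *
s=robot.sense(); print(s['time'],s['position'],s['tcp_rot'],s['wrist_force'])
im,i=snap('wrist','w8')
cv2.imwrite('pics/w8c.png',cv2.resize(im[40:250,200:370],None,fx=2.8,fy=2.8,interpolation=cv2.INTER_CUBIC))
snap('side','s8');snap('scene','c8')
```

```text
17.375 [ 0.54407838 -0.08852805  0.14118415] [-3.14105857e+00 -2.35370271e-04  1.42437538e+00] [ 0.03427467  0.46632661 -1.38557327]
```

View pics/w8c.png

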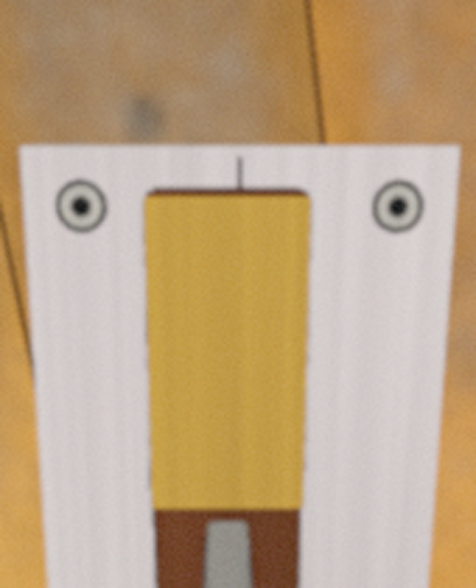

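View pics/s8.png

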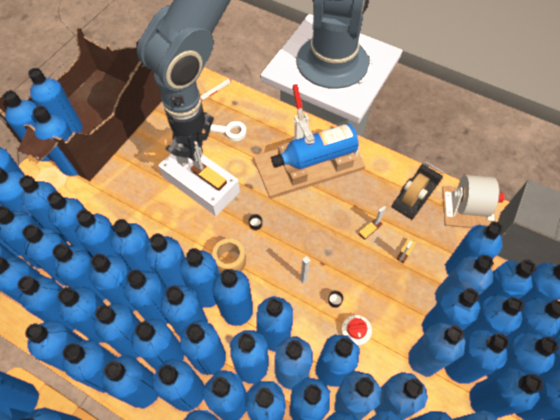

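Run:
```python
from h import *
i=info('w8'); s=robot.sense()
b=-1.7190; ex=np.array([np.cos(b),np.sin(b)]); ey=np.array([-ex[1],ex[0]])
def pr(n,x,y,z):
    P=ray(uncrop((x,y),2.8,(200,40)),i,z); d=P[:2]-s['position'][:2]; print(n,z,(1e3*d@ex).round(2),(1e3*d@ey).round(2))
pr('line',239.5,160,.056);pr('line',240,185,.056);pr('baseL',20,147,.056);pr('baseR',461,147,.056);pr('scrL',81,206,.056);pr('scrR',398,206,.056)
z=.056+.018+.011
pr('stL',145,196,z);pr('stR',309,196,z);pr('stfL',154,508,z);pr('stfR',301,508,z)
pr('bladeL',207,521,z);pr('bladeR',246,521,z)
```

```text
line 0.056 -79.85 1.93
line 0.056 -74.9 2.06
baseL 0.056 -82.31 -43.19
baseR 0.056 -82.46 47.44
scrL 0.056 -70.63 -31.2
scrR 0.056 -70.74 35.17
stL 0.08499999999999999 -74.05 -15.39
stR 0.08499999999999999 -74.09 14.14
stfL 0.08499999999999999 -14.05 -15.14
stfR 0.08499999999999999 -14.09 14.24
bladeL 0.08499999999999999 -11.28 -4.56
bladeR 0.08499999999999999 -11.29 3.27
```

Call:
{"op": "send_rows", "data": {"targets": [0.3, -1, 0.26, 0, 0, 0.3, 0, 0, 0.4, 0, 0.3, 0, 0, 0.3, 0, 0.3, 0, 0, 0.2, 0, 0.3, 0, 0, 0, 0]}}

```text
time: 18.15
position: [0.5449, -0.0994, 0.132]
tcp_rot: [-3.141, -0.0, 1.423]
wrist_force: [-1.0, 0.3, -1.5]
opening: 0.0071
```

Call:
{"op": "send_rows", "data": {"targets": [0.3, 0, 0, 0.1, 0, 0.3, 0, 0, 0.05, 0, 0.3, 0, 0, 0, 0]}}

```text
time: 18.52
position: [0.5452, -0.0996, 0.1313]
tcp_rot: [3.141, -0.0, 1.423]
wrist_force: [-1.2, 0.4, 4.5]
opening: 0.0074
```

Run:
```python
from h import *
im,i=snap('wrist','w9')
cv2.imwrite('pics/w9c.png',cv2.resize(im[40:250,200:370],None,fx=2.8,fy=2.8,interpolation=cv2.INTER_CUBIC))
```

```text
(no output)
```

View pics/w9c.png

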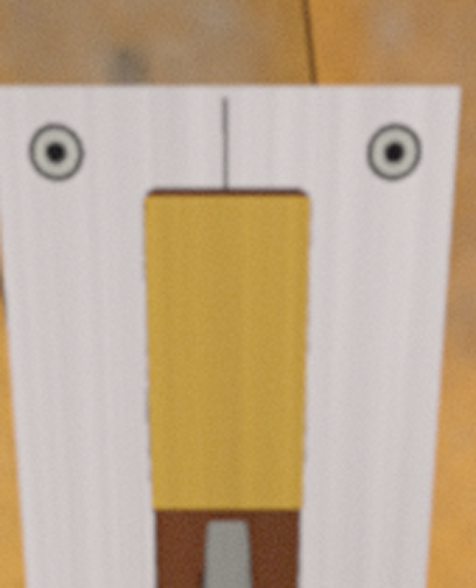

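Call:
{"op": "send_rows", "data": {"targets": [0.3, -0.3, -0.03, 0, 0, 0.3, -0.4, 0, 0, 0, 0.3, -0.4, 0, 0, 0, 0.3, -0.4, 0, 0, 0, 0.3, -0.2, 0, 0, 0, 0.3, 0, 0, 0, 0]}}

```text
time: 19.32
position: [0.543, -0.1168, 0.1313]
tcp_rot: [3.14, -0.0, 1.423]
wrist_force: [1.0, 2.3, 6.2]
opening: 0.0073
```

Call:
{"op": "send_rows", "data": {"targets": [0.3, -0.15, 0, 0, 0, 0.3, -0.1, 0, 0, 0, 0.3, -0.05, 0, 0, 0, 0.3, 0, 0, 0, 0]}}

```text
time: 19.82
position: [0.5428, -0.1183, 0.1313]
tcp_rot: [3.14, -0.002, 1.423]
wrist_force: [0.2, 5.1, 6.1]
opening: 0.0076
```

Run:
```python
from h import *
s=robot.sense();print(s['position'],s['wrist_force'],s['moment'])
im,i=snap('wrist','w10')
a,_=snap('side','s10');b,_=snap('scene','c10')
x=cv2.resize(a[120:220,145:250],None,fx=5,fy=5,interpolation=cv2.INTER_CUBIC)
y=cv2.resize(b[110:215,280:385],None,fx=5,fy=5,interpolation=cv2.INTER_CUBIC)
cv2.imwrite('pics/s10c.png',x);cv2.imwrite('pics/c10c.png',y)
```

```text
[ 0.54281461 -0.11832088  0.1313241 ] [0.24305117 5.06798409 6.08743768] [ 1.19171394 -0.23155368  0.0114059 ]
```

View pics/s10c.png

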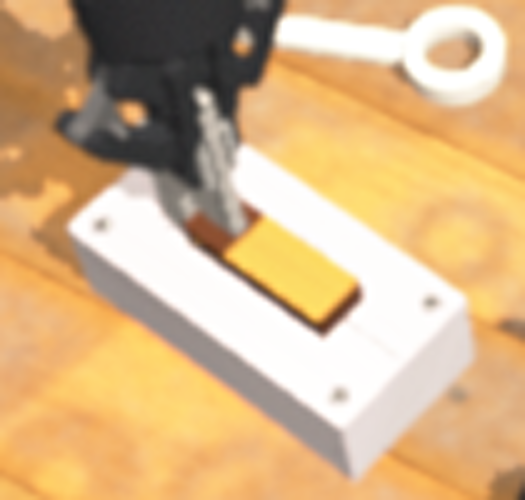

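View pics/c10c.png

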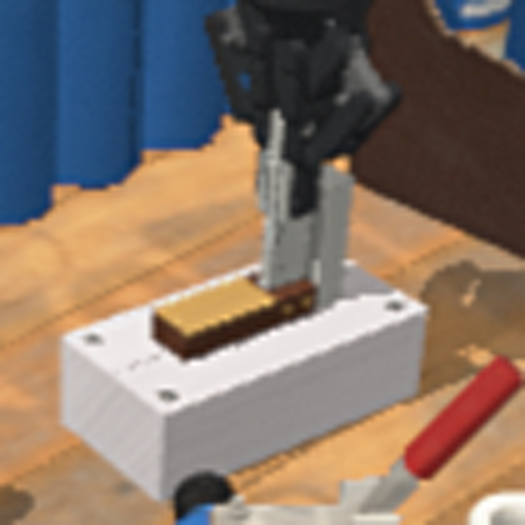

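View pics/w10.png

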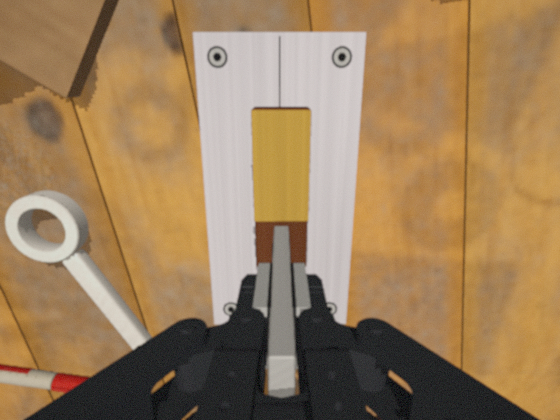

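Run:
```python
from h import *
i=info('w10'); im=cv2.imread('pics/w10.png')
cv2.imwrite('pics/w10c.png',cv2.resize(im[20:130,185:375],None,fx=4,fy=4,interpolation=cv2.INTER_CUBIC))
cv2.imwrite('pics/c10d.png',cv2.resize(cv2.imread('pics/c10.png')[135:180,325:360],None,fx=13,fy=13,interpolation=cv2.INTER_CUBIC))
```

```text
(no output)
```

View pics/w10c.png

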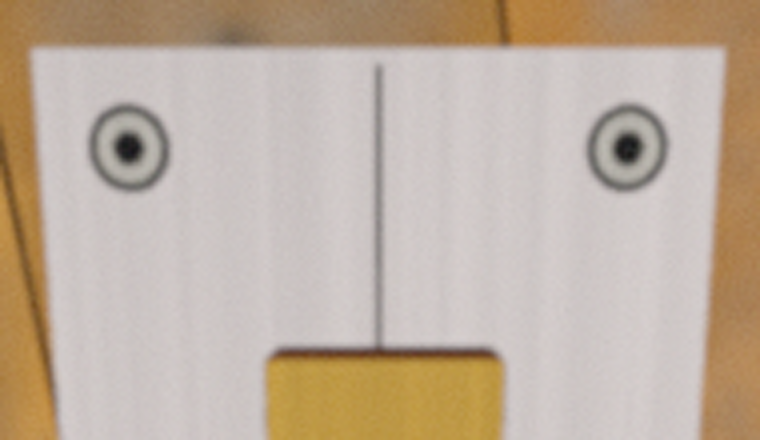

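View pics/c10d.png

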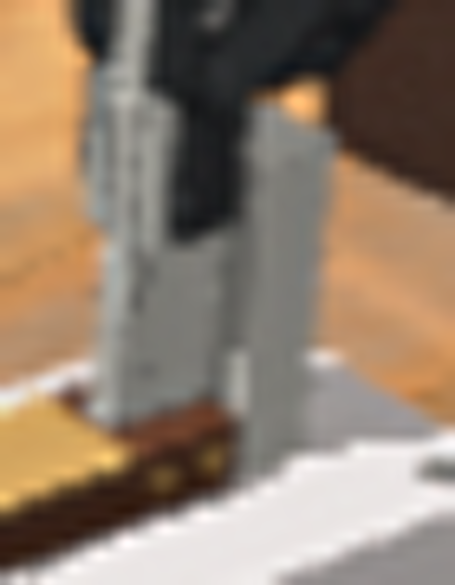

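Run:
```python
from h import *
i=info('w10'); s=robot.sense()
b=-1.7190; ex=np.array([np.cos(b),np.sin(b)]); ey=np.array([-ex[1],ex[0]])
def pr(n,x,y,z):
    P=ray(uncrop((x,y),4,(185,20)),i,z); d=P[:2]-s['position'][:2]; print(n,z,(1e3*d@ex).round(2),(1e3*d@ey).round(2))
pr('bL',31,48,.056);pr('bR',727,48,.056);pr('line',379,70,.056);pr('line',379,340,.056)
pr('stL',266,358,.074);pr('stR',502,358,.074);pr('bot',379,348,.056)
pr('sc',129,148,.056);pr('sc',627,148,.056)
i=info('c10')
P=lambda x,y,z: (((ray((np.array([x,y])+.5)/13-.5+[325,135],i,z)[:2]-[.5366,-.1451]))@np.c_[ex,ey]*1e3).round(1)
print('post top corner', P(335,130,.130),P(262,100,.13))
q=[.5366,-.1451,b,0]
M=1e-3*np.array([(-10,-10,56),(10,-10,56),(-10,-10,130),(10,-10,130),(-10,-4,56),(-10,-4,74),(-10,-4,110),(-10,-15,74),(-10,-4,130)])
print(((proj(place(M,q),i)-[325,135]+.5)*13-.5).round(0).tolist())
```

```text
bL 0.056 -111.76 -45.73
bR 0.056 -111.85 45.01
line 0.056 -109.21 -0.39
line 0.056 -75.35 -0.42
stL 0.074 -73.73 -14.72
stR 0.074 -73.75 15.22
bot 0.056 -74.28 -0.43
sc 0.056 -99.8 -33.66
sc 0.056 -99.85 32.63
post top corner [13.9 -5.1] [10.3 13.3]
[[231.0, 485.0], [303.0, 457.0], [261.0, 171.0], [336.0, 144.0], [212.0, 472.0], [219.0, 398.0], [233.0, 246.0], [254.0, 421.0], [242.0, 159.0]]
```

Call:
{"op": "send_rows", "data": {"targets": [0.3, -0.05, -0.05, 0, 0, 0.3, -0.05, 0, 0, 0, 0.3, 0, 0, 0, 0, 0.3, 0, 0, 0, 0]}}

```text
time: 20.48
position: [0.5422, -0.1198, 0.1313]
tcp_rot: [3.14, -0.001, 1.423]
wrist_force: [0.9, 3.3, 6.4]
opening: 0.0073
```

Call:
{"op": "send_rows", "data": {"targets": [0.3, -0.05, -0.01, 0, 0, 0.3, 0, 0, 0, 0, 0.3, -0.05, 0, 0, 0, 0.3, 0, 0, 0, 0]}}

```text
time: 20.98
position: [0.542, -0.1205, 0.1313]
tcp_rot: [3.14, -0.001, 1.423]
wrist_force: [0.9, 3.8, 6.2]
opening: 0.0074
```

Call:
{"op": "send_rows", "data": {"targets": [0.3, -0.05, 0, 0, 0, 0.3, 0, 0, 0, 0, 0.3, -0.05, 0, 0, 0, 0.3, 0, 0, 0, 0]}}

```text
time: 21.48
position: [0.5419, -0.1213, 0.1313]
tcp_rot: [3.14, -0.002, 1.423]
wrist_force: [0.9, 5.0, 5.6]
opening: 0.0075
```

Call:
{"op": "send_rows", "data": {"targets": [0.3, -0.05, 0, 0, 0, 0.3, 0, 0, 0, 0, 0.3, -0.05, 0, 0, 0, 0.3, 0, 0, 0, 0]}}

```text
time: 21.98
position: [0.5417, -0.1219, 0.1313]
tcp_rot: [3.14, -0.002, 1.424]
wrist_force: [1.0, 4.9, 6.7]
opening: 0.0074
```

Run:
```python
from h import *
s=robot.sense();print(s['position'],s['wrist_force'],s['moment'])
im,i=snap('wrist','w11'); b,_=snap('scene','c11'); a,_=snap('side','s11')
cv2.imwrite('pics/w11c.png',cv2.resize(im[20:130,185:375],None,fx=4,fy=4,interpolation=cv2.INTER_CUBIC))
cv2.imwrite('pics/c11d.png',np.hstack([cv2.resize(cv2.imread('pics/%s.png'%n)[135:180,325:360],None,fx=11,fy=11,interpolation=cv2.INTER_CUBIC) for n in('c10','c11')]))
```

```text
[ 0.5417397  -0.12189169  0.13132328] [1.04240797 4.87729516 6.69942698] [ 1.27922216 -0.32875676  0.020013  ]
```

View pics/w11c.png

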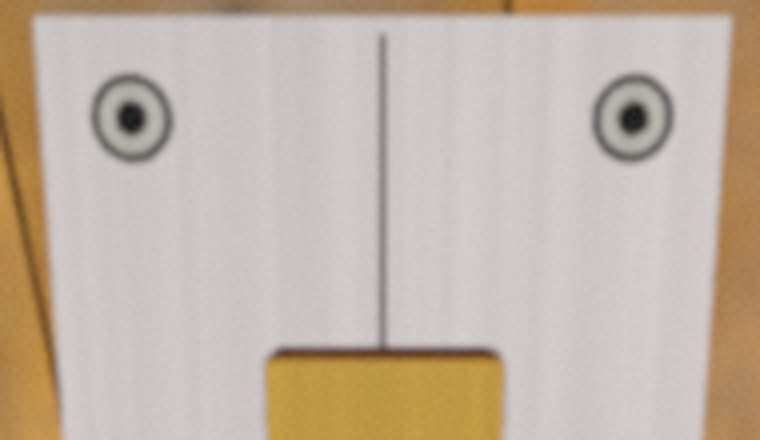

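View pics/c11d.png

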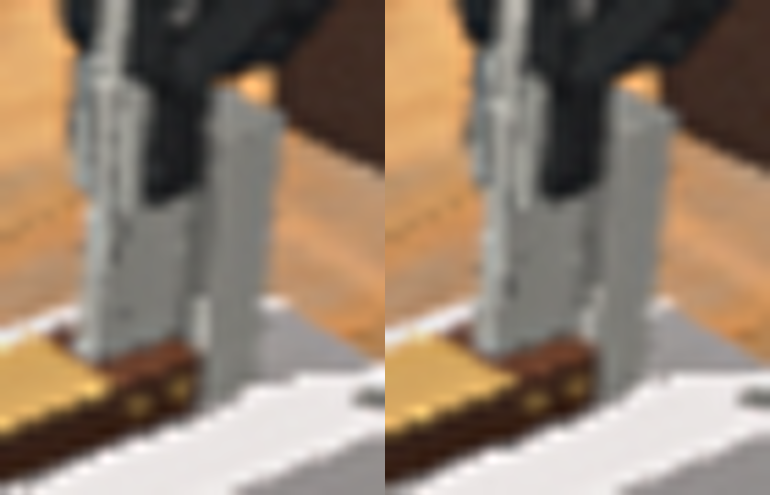

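Call:
{"op": "send_rows", "data": {"targets": [0.3, 0, 0, -0.05, 0, 0.3, 0, 0, -0.05, 0, 0.3, 0, 0, 0, 0]}}

```text
time: 22.5
position: [0.5414, -0.1219, 0.1314]
tcp_rot: [3.14, -0.002, 1.424]
wrist_force: [3.1, 4.9, -0.2]
opening: 0.007
```

Run:
```python
from h import *
i=info('c11');b=-1.719
q=[.5366,-.1451,b,0]
# finger front edges candidates at base x rel socket; sq heel at -10
for xf in (-15,-13,-11,-10):
    M=1e-3*np.array([(xf,-4,113),(xf,-12,113),(xf,-24,113)])
    print(xf,((proj(place(M,q),i)-[325,135]+.5)*11-.5).round(0).tolist())
M=1e-3*np.array([(-10,-10,113),(-10,-10,130),(-10,10,130),(10,-10,130),(10,10,130)]);print('post',((proj(place(M,q),i)-[325,135]+.5)*11-.5).round(0).tolist())
s=robot.sense();print(s['position'],s['wrist_force'],s['moment'])
```

```text
-15 [[183.0, 203.0], [204.0, 217.0], [238.0, 237.0]]
-13 [[189.0, 201.0], [211.0, 214.0], [244.0, 235.0]]
-11 [[195.0, 199.0], [217.0, 212.0], [250.0, 232.0]]
-10 [[198.0, 197.0], [220.0, 211.0], [254.0, 231.0]]
post [[215.0, 207.0], [221.0, 145.0], [166.0, 112.0], [285.0, 122.0], [230.0, 90.0]]
[ 0.54144576 -0.12189102  0.13138381] [ 3.07073763  4.90936151 -0.16553622] [ 1.22721501 -0.79392968  0.04062252]
```

Run:
```python
from h import *
snap('wrist','w12')
def edge(v):  # subpixel max gradient
    g=np.abs(np.gradient(cv2.GaussianBlur(v.reshape(-1,1),(1,5),1).ravel())); k=int(g.argmax())
    if 0<k<len(g)-1:
        a,b,c=g[k-1:k+2]; return k+.5*(a-c)/(a-2*b+c)
    return k
for n in('w7','w8','w9','w10','w11','w12'):
    im=cv2.imread(f'pics/{n}.png').astype(float); B=im[...,0]  # blue: brass is dark in blue
    G=im[...,2]
    back=edge(B[95:125,265:300].mean(1))+95
    front=edge(G[210:235,260:272].mean(1))+210
    L=edge(B[120:200,235:275].mean(0))+235; Rr=edge(B[120:200,290:325].mean(0))+290
    bt=edge(G[345:375,275:290].mean(1))+345
    print(n,round(back,2),round(front,2),round(L,2),round(Rr,2),'bladetop',round(bt,2))
```

```text
w7 106.93 221.4 252.3 309.11 bladetop 354.92
w8 106.92 221.4 252.19 309.14 bladetop 354.92
w9 106.91 221.36 252.04 309.02 bladetop 354.95
w10 106.63 221.16 252.15 309.19 bladetop 355.27
w11 106.63 220.91 252.15 309.2 bladetop 355.38
w12 106.22 220.82 252.3 309.34 bladetop 355.36
```

Call:
{"op": "send_rows", "data": {"targets": [0.3, -0.05, 0.04, 0, 0, 0.3, -0.05, 0, 0, 0, 0.3, 0, 0, 0, 0, 0.3, 0, 0, 0, 0]}}

```text
time: 23.05
position: [0.5416, -0.1222, 0.1314]
tcp_rot: [3.141, -0.003, 1.424]
wrist_force: [1.4, 6.3, 1.8]
opening: 0.0073
```

Call:
{"op": "send_rows", "data": {"targets": [0.3, -0.05, 0, 0.05, 0, 0.3, -0.05, 0, 0.05, 0, 0.3, 0, 0, 0, 0, 0.3, 0, 0, 0, 0]}}

```text
time: 23.55
position: [0.5417, -0.1223, 0.1314]
tcp_rot: [3.141, -0.005, 1.424]
wrist_force: [1.0, 7.9, 7.7]
opening: 0.0075
```

```bash
cat > e.py <<'E'
from h import *
import sys
def edge(v):
    g=np.abs(np.gradient(cv2.GaussianBlur(v.reshape(-1,1),(1,5),1).ravel())); k=int(g.argmax())
    a,b,c=g[k-1:k+2]; return k+.5*(a-c)/(a-2*b+c)
n=sys.argv[1]; s=robot.sense(); print(s['position'],s['tcp_rot'],s['wrist_force'],s['moment'])
im,i=snap('wrist',n); snap('scene',n+'s')
im=im.astype(float);B=im[...,0];G=im[...,2]
print('back %.2f front %.2f L %.2f R %.2f top %.2f'%(edge(B[95:125,265:300].mean(1))+95,edge(G[210:235,260:272].mean(1))+210,edge(B[120:200,235:275].mean(0))+235,edge(B[120:200,290:325].mean(0))+290,edge(G[345:375,275:290].mean(1))+345))
# grip tilt model: rotate square about grip axis, predict pixels change
m=1e-3*np.array([(-45,0,18),(16,0,18),(45,0,120),(19,0,120)])
T=s['position']; q=[T[0]-.029*np.cos(-1.719),T[1]-.029*np.sin(-1.719),-1.719,T[2]-.0753]
p0=proj(place(m,q),i)[:,1]
for d in(.5,):
    th=np.radians(d); mm=m-[.029,0,.077]; r=np.c_[mm[:,0]*np.cos(th)+mm[:,2]*np.sin(th),mm[:,1],-mm[:,0]*np.sin(th)+mm[:,2]*np.cos(th)]+[.029,0,.077]
    print('rows',p0.round(1),'d per .5deg',(proj(place(r,q),i)[:,1]-p0).round(2))
E
python3 e.py w13
```

```text
[ 0.54171461 -0.12231962  0.1313618 ] [ 3.14118517 -0.0045554   1.42441836] [1.04572478 7.88201753 7.7204474 ] [ 2.18911298 -0.15396617 -0.02274466]
back 105.93 front 220.48 L 252.08 R 309.14 top 355.67
rows [108.9 221.5 422.7 354.7] d per .5deg [-1.   -0.79  0.5   1.27]
```

Call:
{"op": "send_rows", "data": {"targets": [0.3, 0.15, 0, -0.1, 0, 0.3, 0.1, 0, 0, 0, 0.3, 0, 0, 0, 0]}}

```text
time: 24.02
position: [0.5415, -0.1219, 0.1314]
tcp_rot: [3.141, -0.001, 1.423]
wrist_force: [2.6, 5.6, -1.7]
opening: 0.0073
```

Call:
{"op": "send_rows", "data": {"targets": [0.3, 0.2, 0, 0, 0, 0.3, 0.1, 0, 0.05, 0, 0.3, 0, 0, 0, 0]}}

```text
time: 24.4
position: [0.5411, -0.1212, 0.1313]
tcp_rot: [-3.141, 0.001, 1.422]
wrist_force: [0.7, -0.7, 0.6]
opening: 0.0075
```

Unloaded. Release, rise, and look.

Call:
{"op": "send_rows", "data": {"targets": [2.5, 0, 0, 0, 0, 3, 0, 0, 0, 0, 3, 0, 0, 0, 0, 3, 0, 0, -2, 0, 3, 0, 0, -4, 0, 4, 0, 0, -3, 0, 5, 2, 0, 0, 0, 5, 3.9, 0, 0, 0, 5, 0, 0, 0, 0, 5, 0, 0, 0, 0]}}

```text
time: 25.65
position: [0.55, -0.062, 0.2212]
tcp_rot: [-3.141, 0.001, 1.423]
wrist_force: [0.6, -1.0, 0.5]
opening: 0.0498
```

Run:
```python
from h import *
s=robot.sense(); print(s['time'],s['position'],s['tcp_rot'],s['wrist_force'],s['opening'])
im,i=snap('wrist','w14'); a,_=snap('side','s14'); b,_=snap('scene','c14')
cv2.imwrite('pics/c14c.png',cv2.resize(b[110:215,280:385],None,fx=5,fy=5,interpolation=cv2.INTER_CUBIC))
cv2.imwrite('pics/s14c.png',cv2.resize(a[110:220,140:250],None,fx=5,fy=5,interpolation=cv2.INTER_CUBIC))
```

```text
25.65 [ 0.54998722 -0.06202408  0.22119019] [-3.14125902e+00  6.02733638e-04  1.42282906e+00] [ 0.55616244 -1.00262474  0.52098364] 0.049824412751085116
```

View pics/w14.png

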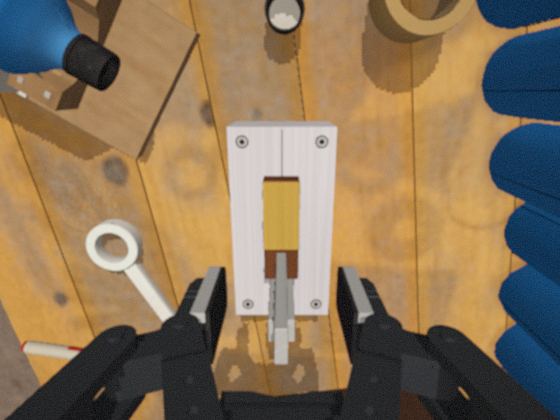

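View pics/c14c.png

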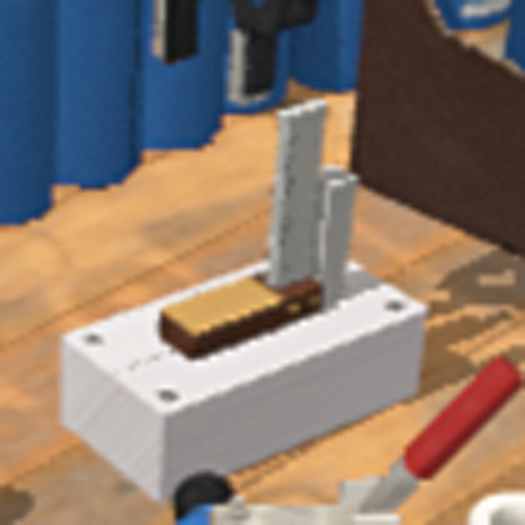

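View pics/s14c.png

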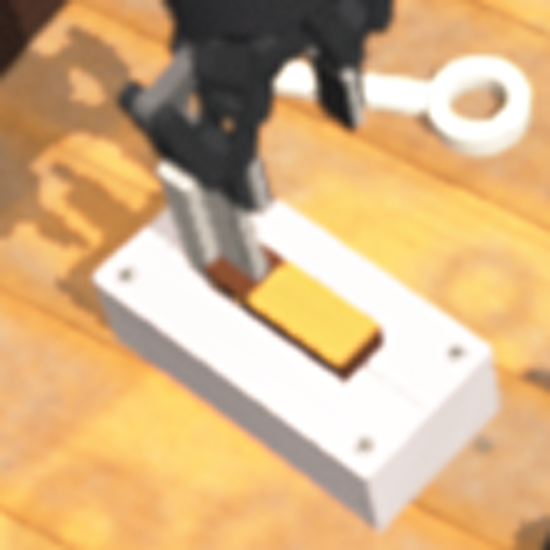

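Run:
```python
from h import *
im=cv2.imread('pics/w14.png'); cv2.imwrite('pics/w14c.png',cv2.resize(im[115:265,220:345],None,fx=4,fy=4,interpolation=cv2.INTER_CUBIC))
```

```text
(no output)
```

View pics/w14c.png

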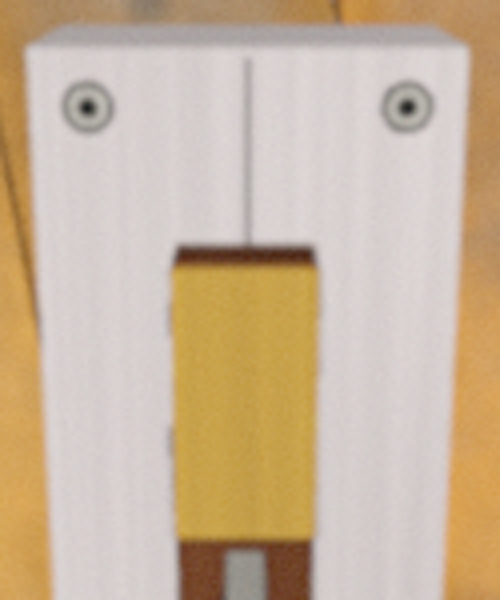

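Run:
```python
from h import *
i=info('w14'); s=robot.sense()
b=-1.7190; ex=np.array([np.cos(b),np.sin(b)]); ey=np.array([-ex[1],ex[0]])
def pr(n,x,y,z):
    P=ray(uncrop((x,y),4,(220,115)),i,z); d=P[:2]-s['position'][:2]; print(n,z,(1e3*d@ex).round(2),(1e3*d@ey).round(2))
pr('bL',26,45,.056);pr('bR',469,45,.056);pr('line',248,70,.056);pr('line',248,230,.056)
pr('stL',173,265,.074);pr('stR',316,265,.074);pr('bot',175,248,.056);pr('bot',314,248,.056)
pr('fL',178,542,.074);pr('fR',315,542,.074);pr('bl',226,549,.074);pr('bl',266,549,.074)
```

```text
bL 0.056 -56.2 -44.55
bR 0.056 -56.2 45.94
line 0.056 -51.19 0.79
line 0.056 -17.7 0.8
stL 0.074 -14.54 -14.36
stR 0.074 -14.54 14.48
bot 0.056 -13.78 -14.82
bot 0.056 -13.77 14.93
fL 0.074 46.89 -14.32
fR 0.074 46.9 15.26
bl 0.074 48.56 -3.97
bl 0.074 48.57 4.69
```

Call:
{"op": "send_rows", "data": {"targets": [5, -0.1, 0, 3, 0, 5, 0, 0, 4, 0, 5, 0, 0, 3.5, 0, 5, 0, 0, 2, 0, 5, 0, 0, 1.5, 0, 5, 0, 0, 0.2, 0, 5, 0, 0, 0, 0]}}

```text
time: 26.68
position: [0.5506, -0.0628, 0.0799]
tcp_rot: [3.14, -0.0, 1.423]
wrist_force: [0.3, 0.1, 0.1]
opening: 0.05
```

Run:
```python
from h import *
s=robot.sense(); print(s['time'],s['position'],s['tcp_rot'],s['wrist_force'],s['opening'])
im,i=snap('wrist','w15'); a,_=snap('side','s15'); b,_=snap('scene','c15')
cv2.imwrite('pics/c15c.png',np.hstack([cv2.resize(b[110:215,280:385],None,fx=4,fy=4,interpolation=cv2.INTER_CUBIC),im[:,150:410]]))
```

```text
26.675 [ 0.55061203 -0.0628137   0.07986545] [ 3.14045622e+00 -1.49342534e-04  1.42253266e+00] [0.32728159 0.08511815 0.10388624] 0.05002830705866854
```

View pics/c15c.png

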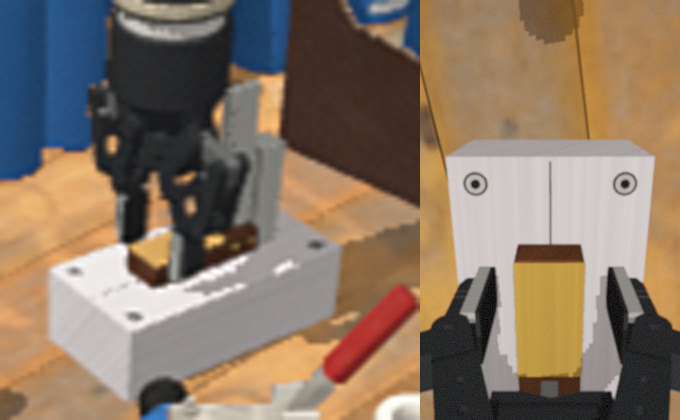

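Call:
{"op": "send_rows", "data": {"targets": [3.6, 0, 0, 0.2, 0, 3.4, 0, 0, 0.1, 0, 3.4, 0, 0, 0, 0, 2.4, 0, 0, 0, 0, 2.4, 0, 0, 0, 0, 2.4, 0, 0, 0, 0, 2.4, 0, 0, 0, 0]}}

```text
time: 27.7
position: [0.5502, -0.0625, 0.0765]
tcp_rot: [3.141, -0.0, 1.423]
wrist_force: [-1.4, 0.8, 4.6]
opening: 0.0285
```

Call:
{"op": "send_rows", "data": {"targets": [2.4, -0.05, 0.05, -0.05, 0, 2.4, -0.1, 0, 0, 0, 2.4, 0, 0, 0, 0, 2.4, 0, 0, 0, 0]}}

```text
time: 28.2
position: [0.5503, -0.0626, 0.0765]
tcp_rot: [-3.141, -0.002, 1.424]
wrist_force: [0.1, 5.6, 2.9]
opening: 0.0283
```

Call:
{"op": "send_rows", "data": {"targets": [2.4, -0.1, 0, 0.05, 0, 2.4, -0.05, 0, 0.05, 0, 2.4, 0, 0, 0, 0, 2.4, 0, 0, 0, 0]}}

```text
time: 28.7
position: [0.5503, -0.0627, 0.0765]
tcp_rot: [-3.14, -0.004, 1.424]
wrist_force: [-3.0, 8.6, 9.8]
opening: 0.0287
```

Run:
```python
from h import *
s=robot.sense(); print(s['time'],s['position'],s['tcp_rot'],s['wrist_force'],s['moment'],s['opening'])
im,i=snap('wrist','w16'); a,_=snap('side','s16'); b,_=snap('scene','c16')
cv2.imwrite('pics/c16c.png',np.hstack([cv2.resize(b[110:215,280:385],None,fx=4,fy=4,interpolation=cv2.INTER_CUBIC),im[:,150:410]]))
```

```text
28.7 [ 0.55029087 -0.06266639  0.07651952] [-3.14048201 -0.00396593  1.42444519] [-2.95889012  8.62807046  9.77965204] [ 1.67952048  0.65131191 -0.1438119 ] 0.028670168510972895
```

View pics/c16c.png

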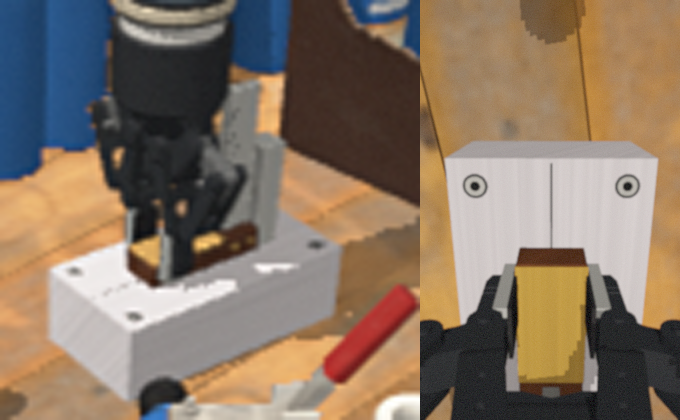

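Call:
{"op": "send_rows", "data": {"targets": [2.4, 0, -0.05, -0.08, 0, 2.4, 0, 0, -0.06, 0, 2.4, 0, 0, 0, 0, 2.4, 0, 0, 0, 0]}}

```text
time: 29.35
position: [0.55, -0.0627, 0.0768]
tcp_rot: [-3.141, -0.003, 1.425]
wrist_force: [1.0, 7.0, 0.1]
opening: 0.0288
```

Call:
{"op": "send_rows", "data": {"targets": [2.4, -0.1, 0, 0, 0, 2.4, -0.08, 0, 0, 0, 2.4, 0, 0, 0.1, 0, 2.4, 0, 0, 0.04, 0, 2.4, 0, 0, 0, 0, 2.4, 0, 0, 0, 0]}}

```text
time: 30.1
position: [0.55, -0.0628, 0.0765]
tcp_rot: [-3.141, -0.006, 1.426]
wrist_force: [-1.8, 10.9, 10.0]
opening: 0.0287
```

Run:
```python
from h import *
s=robot.sense(); print(s['time'],s['position'],s['tcp_rot'],s['wrist_force'],s['moment'],s['opening'])
im,i=snap('wrist','w17'); a,_=snap('side','s17'); b,_=snap('scene','c17')
c=cv2.imread('pics/c14.png')
cv2.imwrite('pics/c17c.png',np.hstack([cv2.resize(x[125:185,305:360],None,fx=7,fy=7,interpolation=cv2.INTER_CUBIC) for x in(c,b)]))
cv2.imwrite('pics/w17c.png',cv2.resize(im[130:420,180:400],None,fx=2,fy=2,interpolation=cv2.INTER_CUBIC))
```

```text
30.1 [ 0.54999779 -0.06279355  0.07650146] [-3.14070453 -0.0056348   1.42589637] [-1.766362   10.91462359 10.01076064] [ 2.32638138  0.35034519 -0.08747092] 0.028654678206191404
```

View pics/c17c.png

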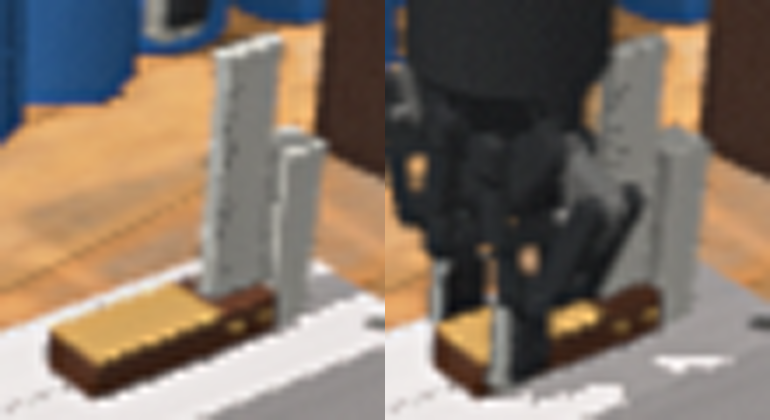

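View pics/w17c.png

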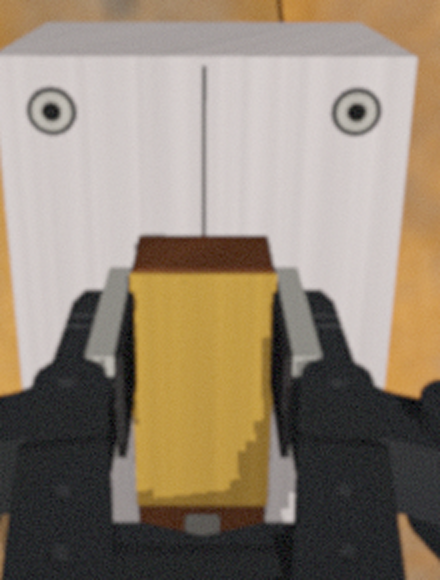

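View pics/s17.png

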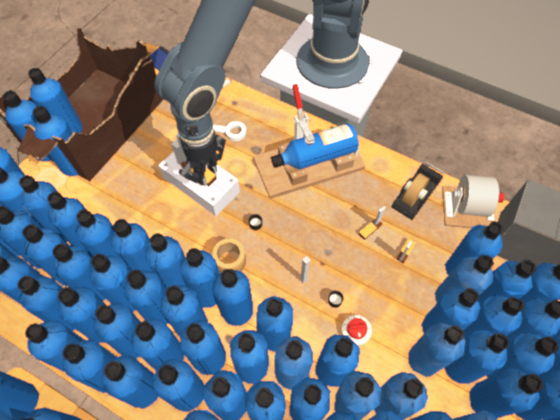

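Call:
{"op": "send_rows", "data": {"targets": [2.4, 0, 0, 0, 0, 2.4, 0, 0, 0, 0, 2.4, 0, 0, 0, 0, 2.4, 0, 0, 0, 0]}}

```text
time: 30.75
position: [0.55, -0.0628, 0.0765]
tcp_rot: [-3.141, -0.006, 1.426]
wrist_force: [-1.4, 11.3, 10.4]
opening: 0.0285
```

```bash
python3 -c "
from station import robot
print(robot.finish_job()); print(robot.sense()['wrist_force'])"
```

```text
the job is handed in; nothing more can be done
None
the job is handed in; nothing more can be done
```

The thick post stands home in the socket, released. The large square is held on the base with its stock on the scribed line and its blade against the post. I handed the job in at about 31 s of the 62 s allowed, and it reported no verdict.

- **Post:** it bottomed at the expected height, with a light contact force. After release, its top edges in the wrist picture matched a foot on the socket floor at 8 mm.
- **Square, first hold:** I gripped the blade high and slid the heel into the corner. Pushing from there tipped the square about 0.7°, so I unloaded it and gripped it again by the stock.
- **Square, final hold:** the last reading, with no further movement, was about 11 N against the post and 10.4 N down. Counting the square's weight, about 12 N bears on the base.
- **Contact with the post:** with the down force almost removed, the square still took 7 N sideways without moving, so the post carries the push and not just friction.

**Last checks:**
- The stock is centred on the line to within about half a millimetre.
- The tool leans about 0.3° under load. I did not measure the stock's flatness separately after the second grip.
- The camera estimates of the heel position differed by 1–2 mm, so I relied on the contact forces for that.
- The bystanders looked undisturbed in the last side picture.

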